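# Lay out the writing and sealing set round the ink stone

## Task

Set the pupil's place round the ink stone: lay the ink stick midway between the stone and the ink dish, parallel to the stone's long sides, and put the red seal-paste tin, lid up, midway between the stone and the water dropper, both level with the middle of the stone. Stand the round-topped brown seal upright on the middle of the tin's lid, and set the brush rest on its feet crosswise behind the stone, centred, about 2 cm beyond its far end (the end with the well). Leave the flat-topped grey-green seal and the ink bottle where they stand.

Things in the scene. Friction and masses are not known exactly. Their poses are not given: they have to be found in the camera images.
- ink_stone: black slate ink stone, a flat rectangular slab 68 x 118 mm and 15 mm high, fixed to the table. Origin: centre of its underside. Its y axis runs along its length towards the end with the sunken well, which is always the end away from the robot (within about 0.2 rad of straight ahead); its x axis points to its right as seen from the robot.
- ink_dish: round shallow white porcelain dish with black ink in the middle, 83 mm across and 17 mm high, fixed. Origin: centre of its underside. It stands to the left or to the right of the stone, level with the stone's middle, centre to centre about 180 mm.
- water_dropper: white porcelain water dropper, fixed: a squat round pot 50 mm across and 34 mm high with a knob, a blue line and a short spout that points roughly towards the robot. Origin: on its underside, 7 mm from the pot's middle towards the spout; y points away from the spout. It stands on the other side of the stone from the dish, level with the stone's middle, about 180 mm from its centre.
- ink_stick_center (a point): centre of the loose ink stick: a flat black bar with one gold patch, 20 mm wide (x) by 75 mm long (y) by 10 mm high (z up). It starts lying flat, roughly pointing away from the robot.
- brush_rest_center (a point): centre (half-way up) of the loose brush rest: white porcelain, a little mountain range with three peaks, 20 mm thick (x) by 64 mm long (y); 19 mm high at the middle peak, about 13 mm at the outer two; flat foot, z up. Grasp it across the 20 mm.
- paste_tin_center (a point): centre (half-way up) of the loose, closed, round red tin of seal paste: 64 mm across, 22 mm high, flat lid up (z), lid shut for good. The small hinge bump sticks out 5 mm on its +x side, so the clear grasp is across its y axis (64 mm).
- seal_center (a point): centre (half-way up) of the loose brown stone seal: a square post of 20 x 20 mm, sides along x and y, 54 mm high with a rounded knob as its top; it starts standing upright (z up).
- plain_seal: the other seal, which stays where it is: grey-green stone, square post of 24 x 24 mm, 55 mm high with a flat top; loose, standing among the things. Origin: centre of its underside.
- ink_bottle: white squeeze bottle of ink with a green band and a black pointed cap, 42 mm across and 110 mm high, loose, standing on the newspaper at the left; it stays where it is. Origin: centre of its underside.
There are look-alikes about, which are no part of the job. What is shaped like the part that bears seal_center but blue or yellow is not meant.

How it is judged (in metres and radians):
At the end, for the whole second after the job is handed in: Within 15 mm each way: stick and tin centres 90 mm from the stone's centre towards dish and dropper, rest's centre 30 mm past the far end; stick parallel, rest crosswise (0.2 rad); all flat; seal upright on the lid within 12 mm of its middle; released, at rest (((x of ink_dish in the frame of ink_stone above 0 m and x of ink_stick_center in the frame of ink_stone between 0.075 and 0.105 m and x of paste_tin_center in the frame of ink_stone between -0.105 and -0.075 m) or (x of ink_dish in the frame of ink_stone below 0 m and x of ink_stick_center in the frame of ink_stone between -0.105 and -0.075 m and x of paste_tin_center in the frame of ink_stone between 0.075 and 0.105 m)) and y of ink_stick_center in the frame of ink_stone between -0.015 and 0.015 m and y of paste_tin_center in the frame of ink_stone between -0.015 and 0.015 m and x of brush_rest_center in the frame of ink_stone between -0.015 and 0.015 m and y of brush_rest_center in the frame of ink_stone between 0.074 and 0.104 m and angle between the y axis of ink_stick_center and the y axis of ink_stone, either way round below 0.2 rad and angle between the y axis of brush_rest_center and the x axis of ink_stone, either way round below 0.2 rad and height (world z) of ink_stick_center below 0.011 m and angle between each of ink_stick_center, brush_rest_center, paste_tin_center, seal_center's own z axis and vertical below 0.12 rad and height (world z) of brush_rest_center below 0.0155 m and height (world z) of paste_tin_center below 0.017 m and horizontal distance between seal_center and paste_tin_center below 0.012 m and height (world z) of seal_center between 0.043 and 0.055 m and linear speed of each of ink_stick, brush_rest, paste_tin, seal below 0.02 m/s); the robot touches nothing.
It fails at once if the flat-topped grey-green seal is shifted by more than 2 cm or knocked over (distance of plain_seal from where it was at the start of the episode above 0.02 m or angle between plain_seal's own z axis and vertical above 0.4 rad).
It fails at once if the ink bottle is shifted by more than 2 cm or knocked over (distance of ink_bottle from where it was at the start of the episode above 0.02 m or angle between ink_bottle's own z axis and vertical above 0.4 rad).
It also fails if it takes over 109 s, if anything falls off the work surface, if the arm or the gripper's body presses on something with over 40 N, if the wrist force passes 120 N, or if a joint passes its speed limit or range.

## Robot

A 6-joint arm with a two-finger parallel gripper is mounted at the origin on a cart in front of the work surface, level with it; the furniture and walls round the work are solid. World frame = base frame: x ahead of the robot, y to its left, z up, the work surface at z = 0. Lengths are in m, angles in degrees, forces in N, time in s.
With the tool pointing down it reaches from about 0.4 to 0.825 m from the base axis. Payload 7 kg.
Tool frame: the origin (TCP) lies between the finger pads; the fingertips stand 11 mm ahead of it and the grasp point (between the pads) lies 8 mm behind it; z points along the fingers, y is the direction in which the jaws open and shut (so a half turn about z gives the same grasp; the last joint's range is limited). The gripper opens to 88 mm and grips with 3 to 60 N. Pads are 19 mm wide; open, the fingers measure 130 mm over their backs; the gripper's body (78 mm by 193 mm) begins 47 mm behind the grasp point.
Start: joints at [-53.623, 20.546, 0.682, 0, -70.136, -16.507], TCP at [0.229, -0.635, 0.238] pointing down, gripper open.
Joint ranges: [-176.03, 176.03], [-82.01, 121.73], [-58.28, 71.71], [-173.87, 95.51], [-174.79, -0.11], [-173.66, 173.66]. Speed limits (degrees/s): [136.94, 136.94, 172.46, 180, 180, 180].

## Interface

Orientations are given as [roll, pitch, yaw] about the fixed x, y, z axes, in that order (R = Rz(yaw) Ry(pitch) Rx(roll)).
In Python, from plant import r gives the robot as it stands.
- The arm moves only by the shell command python3 -m inch 'ROWS' [OPENING] [FORCE]. ROWS is JSON, a list of rows, each an object of numbers: "x", "y", "z": the shift along the tool's x, y, z as a fraction of full scale; "yaw": the turn about the tool's z as a fraction of full scale. In form: [{"x": .., "y": .., "z": .., "yaw": ..}, ...]. A call has 1 to 5 rows; each row shifts and turns the pose as measured when the row begins, along the tool's axes as they then stand; what a row does not reach is not made up. Full scale, the value 1, is 0.025 m for a shift and 4 degrees for a turn. A row lasts 1/12 s, in which the tool goes at most 41.7 mm and 7.16 degrees, less where a joint would pass 70% of its speed; a pose out of reach is approached as far as the arm can. A call with a number of a shift or a turn outside -1 to 1 is refused whole. A call with a gripper value outside its range is refused whole. OPENING is the opening, from -1 (shut) to 1 (fully open), set as the call begins (- or left out, the last holds). The fingers move at their own pace and stop on an object; FORCE is the grip in N (left out, the last holds). Time passes only in rows, so rows that do not move let the fingers close. It gives the time, the measured TCP pose, the force and the opening at its end, in the units of the state.
- r.get_state(): the state, without advancing time (a new reading comes with each control period).
- r.capture(name): name is "scene" or "top" or "wrist"; returns (picture, depth): 420x560x3 uint8, red, green, blue; 420x560 float32, m along the optical axis (not along the pixel's ray), 0 where there is no reading.
- r.camera_info(name): a dict with "mtx" (3x3 intrinsics, pixels), "pose" (4x4, takes a point from camera to world coordinates). Camera axes: x right, y down, z forward; pixel columns grow to the right and rows downward; lengths in m; the calibration is good to about 2 mm. A picture is of the moment at which its call begins: read the wrist's pose just before it. camera_info takes no time and is no camera call; for the wrist camera it gives the pose at the moment of the call.
- r.close_job(): hands the job in, once; it reports no verdict.
The state is a dict: "time_s": time; "joints": joint angles; "qd": joint speeds; "joint_torque": joint torques, N m; "tcp_pos": TCP position; "eef_rot": TCP orientation; "contact_force": force on the tool from outside, world axes, zero at the start; "moment": the same for the moment, N m; "gripper_width": finger opening in m.
Only numpy, scipy, OpenCV 4.12 (cv2) and the standard library are available. Lean on these libraries where they do the work, as an engineer would, in place of code of your own. Each camera call takes 0.05 s, during which the arm holds its last target. There are 200 camera calls.

## Working session

There is one attempt and no reset: what is moved stays moved. The work goes in short steps, Python scripts to look and compute and a shell command to move; the robot and the scene stay as the last step left them, time stands still between calls to the robot, and variables do not carry over. Pictures are saved under pics/ and viewed, about 12 in all and at most 16, crops included, and the job is handed in when it is done.

```bash
mkdir -p pics; ls; python3 - <<'E'
from plant import r
import cv2,numpy as np
print(r.get_state())
for n in("scene","top"):
    p,d=r.capture(n);i=r.camera_info(n);np.savez(f"pics/{n}0.npz",p=p,d=d,K=i["mtx"],T=i["pose"])
    cv2.imwrite(f"pics/{n}0.png",cv2.resize(p[:,:,::-1],(800,600),interpolation=cv2.INTER_CUBIC))
    print(i)
E
```

```text
pics
{'time_s': 0.0, 'joints': array([-5.36235106e+01,  2.05909648e+01,  6.34489143e-01, -2.02804297e-02,
       -7.01381543e+01, -1.65059882e+01]), 'qd': array([ 0.08214622, -0.0166918 , -0.03631063,  0.04681629,  0.00195477,
       -0.01505815]), 'joint_torque': array([ 8.41993005e-04, -5.82717955e+01,  2.93066114e+01,  6.99734107e+00,
        6.89045613e-03, -2.41413736e-04]), 'tcp_pos': array([ 0.22923031, -0.63437348,  0.23663294]), 'eef_rot': array([ 1.79903853e+02, -8.60909930e-03, -1.60136398e+02]), 'contact_force': array([ 0.38178924, -0.05527689, -0.28936336]), 'moment': array([0.00705516, 0.01530937, 0.03241539]), 'gripper_width': 0.08743499461669933}
{'mtx': array([[443.94074321,   0.        , 277.0977586 ],
       [  0.        , 443.94074321, 205.38865161],
       [  0.        ,   0.        ,   1.        ]]), 'pose': array([[-0.91707814, -0.20553967,  0.34164473,  0.18008272],
       [-0.39868053,  0.46276703, -0.79177049,  0.89984406],
       [ 0.00463833, -0.86232251, -0.5063382 ,  0.63185545],
       [ 0.        ,  0.        ,  0.        ,  1.        ]])}
{'mtx': array([[394.87143351,   0.        , 274.60922761],
       [  0.        , 394.87143351, 210.60460928],
       [  0.        ,   0.        ,   1.        ]]), 'pose': array([[-0.0119535 , -0.98465556,  0.17409922,  0.40190138],
       [-0.99986935,  0.00987557, -0.01279675,  0.01787141],
       [ 0.01088106, -0.17422944, -0.98464496,  1.11094634],
       [ 0.        ,  0.        ,  0.        ,  1.        ]])}
```

View pics/top0.png

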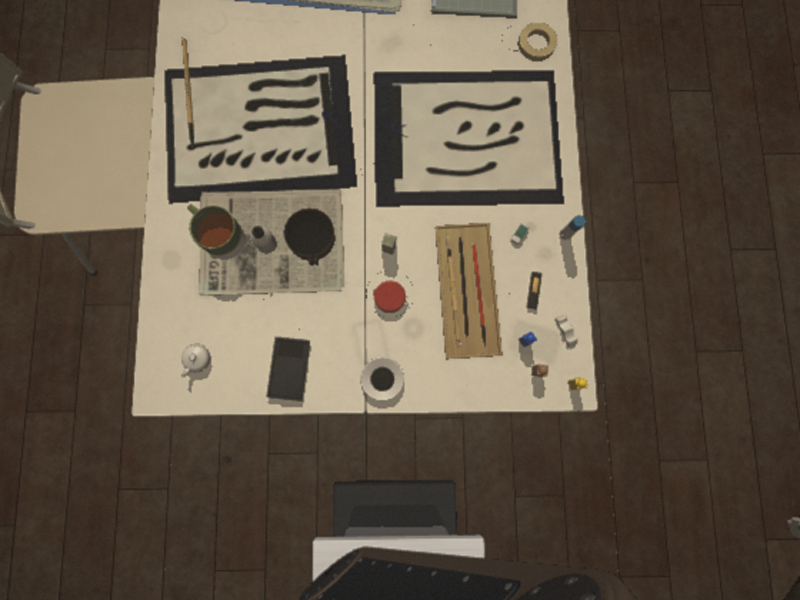

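View pics/scene0.png

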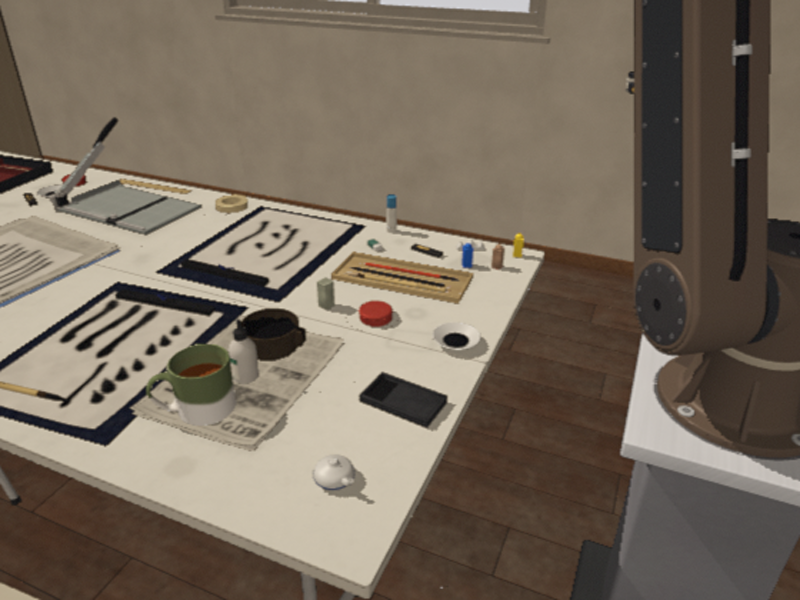

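The top picture shows the stone at (289,369), the dish at (382,380) on its right and the dropper at (195,358) on its left. The tin is at (390,297), the grey-green seal at (389,243), the stick at (534,290) and the rest at (566,330). Three parts are seal-shaped: brown (540,370), blue (527,338) and yellow (579,382). The brown one fits the description.

```bash
cat > h.py <<'E'
import numpy as np,cv2
def cloud(p,d,K,T):
    v,u=np.mgrid[:d.shape[0],:d.shape[1]]
    c=np.stack([(u-K[0,2])/K[0,0]*d,(v-K[1,2])/K[1,1]*d,d,np.ones_like(d)],-1)
    return (c@np.asarray(T).T)[...,:3]
def comps(W,d,zlo=.006,zhi=.2,amin=12):
    m=((W[...,2]>zlo)&(W[...,2]<zhi)&(d>0)).astype(np.uint8)
    n,l,s,c=cv2.connectedComponentsWithStats(m,connectivity=4)
    return [(i,l==i,s[i]) for i in range(1,n) if s[i][4]>=amin]
def rect(P):  # min-area rectangle of xy points: centre, sides, angle of long side
    (c,(a,b),t)=cv2.minAreaRect((P[:,:2]*1000).astype(np.float32))
    if a<b:a,b,t=b,a,t+90
    return np.round(c,1),round(a,1),round(b,1),round((t+90)%180-90,1)
E
python3 - <<'E'
from h import *
f=np.load("pics/top0.npz");W=cloud(f["p"],f["d"],f["K"],f["T"])
v,u=np.mgrid[:420,:560]
for i,m,s in comps(W,f["d"],.005):
    if s[4]>6000 or W[m][:,0].min()<.3: continue
    P=W[m];print(s[:4],*rect(P),"z",P[:,2].max().round(3),"col",f["p"][m].mean(0).astype(int))
I=f["p"][200:300,340:440,::-1];cv2.imwrite("pics/crop0.png",cv2.resize(I,(600,600),interpolation=cv2.INTER_CUBIC))
E
```

```text
[216   0  65   8] [1258.7   79. ] 200.7 26.3 86.6 z 0.017 col [136 131 110]
[301   0  62  13] [1245.4 -182.4] 191.8 40.6 88.0 z 0.024 col [107 107  94]
[362  16  28  27] [1163.5 -315.5] 83.9 79.8 -28.5 z 0.025 col [133 116  83]
[120  27  21  78] [1048.   439.3] 253.2 47.2 11.7 z 0.017 col [127 111  84]
[221  51  16  65] [990.2 136.6] 211.0 39.7 4.3 z 0.032 col [63 60 53]
[214  53   4   7] [1076.1  178. ] 19.8 8.9 2.1 z 0.009 col [55 52 45]
[186  55   6   6] [1075.2  261.5] 19.6 12.7 -29.6 z 0.009 col [55 52 45]
[176  56   8   6] [1071.3  286.5] 17.4 15.2 66.2 z 0.008 col [49 46 40]
[190  58   3   7] [1060.7  252. ] 22.0 6.4 0.2 z 0.009 col [117 110  94]
[273  59  15  67] [960.3 -16. ] 214.1 39.7 1.1 z 0.035 col [60 57 51]
[341  60   8   4] [1058.  -214.7] 20.8 10.4 -73.5 z 0.009 col [174 162 138]
[377  61   5   7] [1048.1 -320. ] 19.9 12.9 11.5 z 0.009 col [173 161 136]
[217  63   6   4] [1048.7  166.3] 13.7 10.8 68.2 z 0.007 col [168 160 136]
[195  65   4   9] [1034.7  234.5] 27.0 6.3 10.5 z 0.009 col [118 112  95]
[209  67   9   4] [1036.3  184.8] 24.6 9.9 87.3 z 0.009 col [139 132
[... 5202 characters left out ...]
 9.9 19.0 z 0.009 col [112 103  87]
[261 196  24  23] [606.    9.4] 63.0 62.5 -77.6 z 0.029 col [135  68  56]
[206 199   7   6] [625.3 189.9] 16.8 12.9 66.5 z 0.011 col [148 137 114]
[389 220  15  22] [ 536.5 -338.1] 64.4 22.5 23.7 z 0.023 col [153 143 126]
[363 232  13  11] [ 516.9 -255.6] 20.7 20.0 -58.2 z 0.058 col [ 65  74 103]
[186 236  32  45] [466.8 208.5] 118.7 72.7 -7.9 z 0.021 col [60 56 49]
[127 241  20  23] [484.8 385.4] 61.3 50.8 3.0 z 0.038 col [156 146 128]
[253 250  30  30] [445.5  25. ] 79.9 79.1 89.3 z 0.023 col [136 127 112]
[372 255  13   9] [ 455.4 -282.4] 33.9 19.8 81.7 z 0.058 col [106  85  67]
[397 264  14   9] [ 431.  -347.1] 21.6 20.1 -76.9 z 0.059 col [142 119  54]
```

View pics/crop0.png

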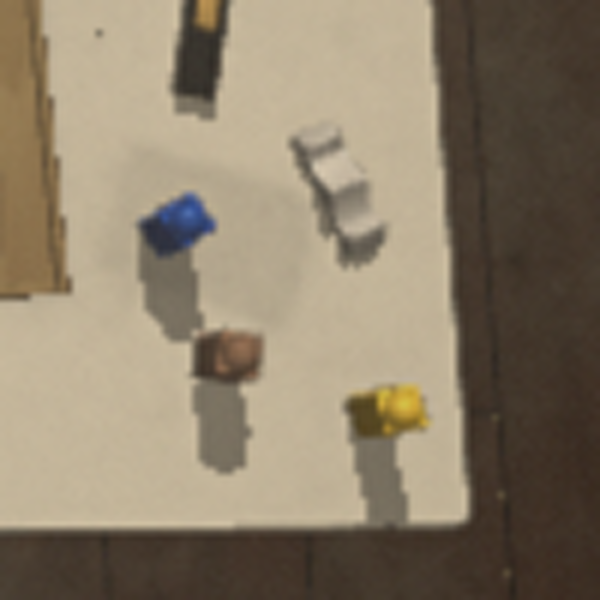

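The crop shows blue (175,225), brown (230,355) and yellow (390,408). The brown round-knobbed post is the one meant. The white three-peaked rest is at (340,195).

```bash
cat >> h.py <<'E'
def need(X=None,Y=None,Z=None,yaw=None):
    "distance still to go, in tool axes (after the turn for x,y) and full-scale units"
    from plant import r
    s=r.get_state();p=s["tcp_pos"]*1000;w=s["eef_rot"][2]
    t=[p[i] if a is None else a for i,a in enumerate((X,Y,Z))]
    turn=0 if yaw is None else -((yaw-w+90)%180-90)
    def ax(w):
        a=np.radians(w);d=t-p
        return np.round([(d[0]*np.cos(a)+d[1]*np.sin(a))/25,(d[0]*np.sin(a)-d[1]*np.cos(a))/25,-d[2]/25],2)
    print("t",round(s["time_s"],2),"tcp",p.round(1),"yaw",w.round(1),"rp",s["eef_rot"][:2].round(1),"w",round(s["gripper_width"]*1000,1),"F",s["contact_force"].round(1),"q6",s["joints"][5].round(0))
    print("xyz now",ax(w),"after turn",ax(w-turn),"turn",round(turn/4,2))
E
python3 -m inch '[{"yaw":1,"z":-0.5},{"yaw":1,"z":-0.5},{"yaw":1,"z":-0.5},{"yaw":1,"z":-0.5},{"yaw":1}]'
python3 -m inch '[{"yaw":1},{"yaw":1}]'
python3 -c "
from h import *
need(530,-290,300,170.6)"
```

```text
t 0.1 tcp [ 229.2 -634.4  236.7] yaw -160.1 rp [179.9  -0. ] w 87.8 F [-0.4  1.  -1.1] q6 -17.0
xyz now [-16.     8.87  -2.53] after turn [-9.62 15.56 -2.53] turn 7.32validation failed for argument at $[0]...
validation failed for argument at $[0]...
```

```bash

python3 -m inch '[{"x":0,"y":0,"z":-0.5,"yaw":1},{"x":0,"y":0,"z":-0.5,"yaw":1},{"x":0,"y":0,"z":-0.5,"yaw":1},{"x":0,"y":0,"z":-0.5,"yaw":1},{"x":0,"y":0,"z":-0.5,"yaw":1}]'
python3 -m inch '[{"x":0,"y":0,"z":0,"yaw":1},{"x":0,"y":0,"z":0,"yaw":1}]'
python3 -c "
from h import *
need(530,-290,300,170.6)"
```

```text
time_s: 0.52
tcp_pos: [0.2283, -0.6319, 0.2945]
eef_rot: [179.3, -0.4, 179.1]
contact_force: [-0.4, 0.3, 0.8]
gripper_width: 0.0878
time_s: 0.68
tcp_pos: [0.2286, -0.6326, 0.2969]
eef_rot: [179.5, -0.4, 170.7]
contact_force: [-0.2, 0.2, -0.6]
gripper_width: 0.0881
t 0.68 tcp [ 228.6 -632.6  296.9] yaw 170.7 rp [179.5  -0.4] w 88.1 F [-0.2  0.2 -0.6] q6 -46.0
xyz now [-9.68 15.47 -0.12] after turn [-9.66 15.49 -0.12] turn 0.02
```

```bash

for i in 1 2 3; do python3 -m inch '[{"x":-0.61,"y":0.98,"z":0,"yaw":0},{"x":-0.61,"y":0.98,"z":0,"yaw":0},{"x":-0.61,"y":0.98,"z":0,"yaw":0},{"x":-0.61,"y":0.98,"z":0,"yaw":0},{"x":-0.61,"y":0.98,"z":0,"yaw":0}]' >/dev/null; done
python3 -m inch '[{"x":-0.5,"y":0.9,"z":0,"yaw":0},{"x":0,"y":0,"z":0,"yaw":0}]'
cat >> h.py <<'E'
def shot(n,name="wrist"):
    from plant import r
    i=r.camera_info(name);p,d=r.capture(name)
    np.savez(f"pics/{n}.npz",p=p,d=d,K=i["mtx"],T=i["pose"]);cv2.imwrite(f"pics/{n}.png",p[:,:,::-1])
    return p,d,i["mtx"],i["pose"]
def listing(p,d,K,T,zlo=.006,zhi=.2,amin=300):
    W=cloud(p,d,K,T)
    for i,m,s in comps(W,d,zlo,zhi,amin):
        P=W[m];print("px",s[:4],*rect(P),"z max",P[:,2].max().round(3),"med",np.median(P[:,2]).round(3),"rgb",p[m].mean(0).astype(int))
    return W
E
python3 -c "
from h import *
need(530,-290,300,170.6)
print(listing(*shot('w1'))[::100,::100,2].round(3))"
```

```text
time_s: 2.1
tcp_pos: [0.5416, -0.271, 0.2911]
eef_rot: [179.1, -1.0, 170.0]
contact_force: [-0.2, -0.3, 0.4]
gripper_width: 0.0873
t 2.1 tcp [ 541.6 -271.   291.1] yaw 170.0 rp [179.1  -1. ] w 87.3 F [-0.2 -0.3  0.4] q6 -91.0
xyz now [ 0.33 -0.83 -0.36] after turn [ 0.33 -0.83 -0.36] turn -0.15
px [493   6  67  81] [445.4  23.3] 83.1 77.2 -1.8 z max 0.018 med 0.012 rgb [208 200 184]
px [181  81  31  26] [ 432.4 -346.9] 20.6 20.3 -75.9 z max 0.054 med 0.044 rgb [209 181  75]
px [255  96  19  20] [ 457.6 -275.6] 19.6 19.4 -10.2 z max 0.054 med 0.047 rgb [150 116  90]
px [328 102 115 167] [ 588.7 -146.8] 207.1 110.4 3.1 z max 0.016 med 0.013 rgb [167 138  96]
px [356 135  26 122] [ 585.7 -169.5] 156.7 8.7 4.1 z max 0.014 med 0.011 rgb [135  64  46]
px [398 136  27 116] [ 592.5 -117.5] 149.7 9.7 4.0 z max 0.015 med 0.012 rgb [188 154  99]
px [280 145  25  26] [ 518.1 -255.4] 20.0 20.0 32.4 z max 0.053 med 0.045 rgb [ 59  90 155]
px [384 146  21  98] [ 589.3 -138.5] 125.6 8.9 2.1 z max 0.014 med 0.011 rgb [54 46 38]
px [208 159  38  47] [ 536.5 -338.2] 58.7 19.9 21.5 z max 0.019 med 0.01 rgb [206 198 181]
px [488 164  60  52] [606.4  10.5] 63.4 63.4 -54.7 z max 0.024 med 0.021 rgb [162  64  53]
px [279 208  17  57] [ 618.1 -278.4] 74.9 19.9 -11.1 z max 0.011 med 0.009 rgb [96 83 62]
px [307 303  25  29] [ 734.9 -255.2] 43.8 19.2 -35.4 z max 0.014 med 0.011 rgb [131 148 129]
px [238 319  21  24] [ 730.1 -348.3] 24.6 14.5 72.5 z max 0.058 med 0.028 rgb [101  94  82]
[[-0.7   -0.699 -0.701 -0.632 -0.705  0.001]
 [-0.701 -0.701  0.043 -0.002 -0.001 -0.004]
 [-0.702 -0.701 -0.001 -0.002  0.004  0.02 ]
 [ 0.369  0.361  0.363  0.363  0.363  0.367]
 [ 0.39   0.39   0.392  0.393  0.388  0.389]]
```

View pics/w1.png

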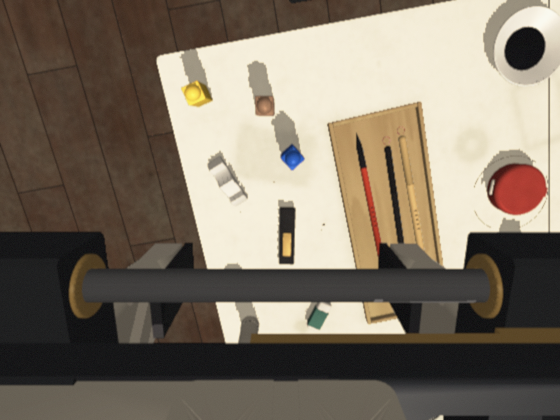

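The wrist picture shows brown seal (264,104), rest (227,180), stick (287,235), blue (292,157), yellow (196,93) and tin (517,188). The measured rectangles match the nominal sizes, so I'll take the stick first.

```bash
python3 -c "
from h import *
need(618.1,-278.4,100,168.9)"
python3 -m inch '[{"x":-0.9,"y":0.1,"z":1,"yaw":0.2},{"x":-0.9,"y":0.1,"z":1,"yaw":0.1},{"x":-0.9,"y":0.1,"z":1,"yaw":0},{"x":-0.3,"y":0,"z":1,"yaw":0},{"x":0,"y":0,"z":1,"yaw":0}]' 0 20
python3 -m inch '[{"x":0,"y":0,"z":1,"yaw":0},{"x":0,"y":0,"z":1,"yaw":0},{"x":0,"y":0,"z":0,"yaw":0}]'
python3 -c "
from h import *
need(618.1,-278.4,15,168.9)"
```

```text
t 2.15 tcp [ 540.6 -271.9  291. ] yaw 170.0 rp [179.1  -1. ] w 87.7 F [0.3 0.3 0.1] q6 -91.0
xyz now [-3.1   0.28  7.64] after turn [-3.09  0.34  7.64] turn 0.28
time_s: 2.57
tcp_pos: [0.6192, -0.2787, 0.1685]
eef_rot: [179.2, -0.3, 168.9]
contact_force: [-0.8, -0.3, -0.6]
gripper_width: 0.06
time_s: 2.82
tcp_pos: [0.6147, -0.2789, 0.1089]
eef_rot: [179.1, -0.9, 168.7]
contact_force: [-1.5, 0.8, -0.4]
gripper_width: 0.0446
t 2.82 tcp [ 614.7 -278.9  108.9] yaw 168.7 rp [179.1  -0.9] w 44.6 F [-1.5  0.8 -0.4] q6 -92.0
xyz now [-0.13  0.05  3.76] after turn [-0.13  0.04  3.76] turn -0.05
```

```bash

python3 -m inch '[{"x":-0.1,"y":0,"z":1,"yaw":0},{"x":-0.1,"y":0,"z":1,"yaw":0},{"x":0,"y":0,"z":1,"yaw":0},{"x":0,"y":0,"z":0.4,"yaw":0},{"x":0,"y":0,"z":0,"yaw":0}]'
python3 -c "
from h import *
need(618.1,-278.4,15,168.9)"
```

```text
time_s: 3.23
tcp_pos: [0.619, -0.2824, 0.0259]
eef_rot: [179.3, -0.8, 168.6]
contact_force: [-0.2, -0.4, -0.1]
gripper_width: 0.0437
t 3.23 tcp [ 619.  -282.4   25.9] yaw 168.6 rp [179.3  -0.8] w 43.7 F [-0.2 -0.4 -0.1] q6 -92.0
xyz now [0.07 0.15 0.43] after turn [0.06 0.15 0.43] turn -0.07
```

```bash

python3 -m inch '[{"x":0.05,"y":0.16,"z":0.3,"yaw":0},{"x":0,"y":0,"z":0.12,"yaw":0},{"x":0,"y":0,"z":0,"yaw":0}]'
python3 -m inch '[{"x":0,"y":0,"z":0,"yaw":0},{"x":0,"y":0,"z":0,"yaw":0},{"x":0,"y":0,"z":0,"yaw":0},{"x":0,"y":0,"z":0,"yaw":0}]' -0.7 20
python3 -c "
from h import *
need(456,118,120,173)"
```

```text
time_s: 3.48
tcp_pos: [0.62, -0.2791, 0.0187]
eef_rot: [179.3, -0.5, 168.6]
contact_force: [-0.6, 0.2, 0.7]
gripper_width: 0.0439
time_s: 3.82
tcp_pos: [0.6223, -0.2794, 0.023]
eef_rot: [179.3, -0.2, 168.7]
contact_force: [-0.2, -0.1, 0.1]
gripper_width: 0.0226
t 3.82 tcp [ 622.3 -279.4   23. ] yaw 168.7 rp [179.3  -0.2] w 22.6 F [-0.2 -0.1  0.1] q6 -92.0
xyz now [ 9.64 14.28 -3.88] after turn [ 8.54 14.97 -3.88] turn -1.08
```

The zero rows let the tool creep upwards to z 23 mm, which is above the stick. I'll reopen, go lower and close while holding down slightly.

```bash

python3 -m inch '[{"x":0.15,"y":0.04,"z":0.05,"yaw":0},{"x":0,"y":0,"z":0.05,"yaw":0},{"x":0,"y":0,"z":0.3,"yaw":0},{"x":0,"y":0,"z":0.1,"yaw":0}]' 0
python3 -c "
from h import *
need(618.1,-278.4,14,168.9)"
```

```text
time_s: 4.15
tcp_pos: [0.6193, -0.2773, 0.0115]
eef_rot: [179.3, -0.0, 168.7]
contact_force: [-3.2, 11.5, 16.3]
gripper_width: 0.0418
t 4.15 tcp [ 619.3 -277.3   11.5] yaw 168.7 rp [179.3  -0. ] w 41.8 F [-3.2 11.5 16.3] q6 -93.0
xyz now [ 0.04 -0.05 -0.1 ] after turn [ 0.04 -0.05 -0.1 ] turn -0.06
```

```bash

python3 -m inch '[{"x":0,"y":0,"z":-0.08,"yaw":0},{"x":0,"y":0,"z":0,"yaw":0},{"x":0,"y":0,"z":0.03,"yaw":0},{"x":0,"y":0,"z":0.03,"yaw":0},{"x":0,"y":0,"z":0.03,"yaw":0}]' -1 20
python3 -c "
from h import *
need(456,118,120,173)"
```

```text
time_s: 4.57
tcp_pos: [0.6191, -0.2789, 0.0115]
eef_rot: [179.4, -0.1, 168.8]
contact_force: [-3.2, 4.7, 10.6]
gripper_width: 0.0199
t 4.57 tcp [ 619.1 -278.9   11.5] yaw 168.8 rp [ 1.794e+02 -1.000e-01] w 19.9 F [-3.2  4.7 10.6] q6 -93.0
xyz now [ 9.49 14.3  -4.34] after turn [ 8.41 14.96 -4.34] turn -1.06
```

```bash

python3 -m inch '[{"x":0,"y":0,"z":-1,"yaw":-0.2},{"x":0,"y":0,"z":-1,"yaw":-0.2},{"x":0,"y":0,"z":-1,"yaw":-0.2},{"x":0.3,"y":0.9,"z":-1,"yaw":-0.2},{"x":0.4,"y":1,"z":-0.9,"yaw":-0.2}]'
for i in 1 2; do python3 -m inch '[{"x":0.4,"y":1,"z":-0.45,"yaw":0},{"x":0.4,"y":1,"z":-0.45,"yaw":0},{"x":0.4,"y":1,"z":-0.45,"yaw":0},{"x":0.4,"y":1,"z":-0.45,"yaw":0},{"x":0.4,"y":1,"z":-0.45,"yaw":0}]';done
python3 -m inch '[{"x":0.2,"y":1,"z":0,"yaw":0},{"x":0,"y":1,"z":0,"yaw":0},{"x":0,"y":0.7,"z":0,"yaw":0},{"x":0,"y":0,"z":0,"yaw":0},{"x":0,"y":0,"z":0,"yaw":0}]'
python3 -c "
from h import *
need(456,118,120,173)
listing(*shot('w2'),.008)"
```

```text
time_s: 4.98
tcp_pos: [0.6047, -0.2332, 0.1302]
eef_rot: [179.4, -0.8, 172.5]
contact_force: [1.2, 0.5, -0.4]
gripper_width: 0.0193
time_s: 5.4
tcp_pos: [0.5713, -0.0999, 0.1934]
eef_rot: [179.4, -0.6, 172.4]
contact_force: [-0.6, 0.4, 0.8]
gripper_width: 0.0197
time_s: 5.82
tcp_pos: [0.5356, 0.0357, 0.2538]
eef_rot: [179.4, -0.6, 172.3]
contact_force: [0.1, 0.9, -0.6]
gripper_width: 0.0196
time_s: 6.23
tcp_pos: [0.5388, 0.1115, 0.2587]
eef_rot: [179.1, -0.3, 172.6]
contact_force: [-0.6, 0.1, -0.7]
gripper_width: 0.02
t 6.23 tcp [538.8 111.5 258.7] yaw 172.6 rp [179.1  -0.3] w 20.0 F [-0.6  0.1 -0.7] q6 -129.0
xyz now [ 3.32 -0.16  5.55] after turn [ 3.32 -0.14  5.55] turn -0.09
px [331  41  70 117] [467.7 208.6] 118.2 68.5 -6.7 z max 0.016 med 0.011 rgb [47 45 43]
px [151  61  80  82] [445.8  26.7] 83.1 81.4 82.4 z max 0.018 med 0.013 rgb [224 216 198]
px [505  61  55  66] [487.2 383.6] 60.7 50.3 8.8 z max 0.035 med 0.023 rgb [193 185 169]
px [  0 153 113  85] [ 533.8 -142.6] 98.3 96.8 -87.0 z max 0.016 med 0.013 rgb [164 135  92]
px [  0 184  34  85] [ 556.  -200.6] 103.1 7.7 2.9 z max 0.015 med 0.012 rgb [140 116  82]
px [ 25 186  37  83] [ 560.9 -170.5] 101.7 9.1 4.4 z max 0.014 med 0.011 rgb [121  55  41]
px [ 70 187  28  62] [ 554.3 -119.3] 72.3 10.6 3.5 z max 0.015 med 0.012 rgb [172 139  90]
px [ 57 197  26  62] [ 564.1 -138.8] 73.8 9.1 2.0 z max 0.014 med 0.011 rgb [44 38 32]
px [182 221  44  11] [581.3  15.3] 47.4 11.8 79.0 z max 0.022 med 0.019 rgb [124  45  38]
px [487 303  73  40] [719.7 349.2] 83.4 61.9 37.9 z max 0.092 med 0.06 rgb [71 51 31]
```

View pics/w2.png

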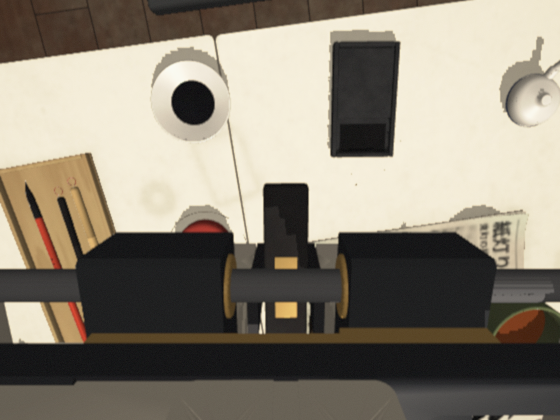

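The stone, dish and dropper sit at (365,98), (191,100) and (532,98), and the stick is held in the jaws. The stone measures 118.2 x 68.5 mm at (467.7, 208.6), −6.7°. So the stick goes to (457.2, 119.2) at yaw 173.3.

```bash

python3 -m inch '[{"x":0.9,"y":0,"z":1,"yaw":-0.1},{"x":0.9,"y":0,"z":1,"yaw":-0.1},{"x":0.9,"y":0,"z":1,"yaw":0},{"x":0.5,"y":0,"z":1,"yaw":0},{"x":0,"y":0,"z":1,"yaw":0}]'
python3 -m inch '[{"x":0,"y":0,"z":1,"yaw":0},{"x":0,"y":0,"z":1,"yaw":0},{"x":0,"y":0,"z":0.8,"yaw":0},{"x":0,"y":0,"z":0,"yaw":0}]'
python3 -c "
from h import *
need(457.2,119.2,14,173.3)"
```

```text
time_s: 6.7
tcp_pos: [0.4604, 0.1199, 0.134]
eef_rot: [178.8, 0.3, 173.2]
contact_force: [0.8, 0.2, -0.6]
gripper_width: 0.0197
time_s: 7.03
tcp_pos: [0.457, 0.1159, 0.0579]
eef_rot: [179.0, 0.1, 172.9]
contact_force: [-0.5, -0.3, -1.5]
gripper_width: 0.0199
t 7.03 tcp [457.  115.9  57.9] yaw 172.9 rp [1.79e+02 1.00e-01] w 19.9 F [-0.5 -0.3 -1.5] q6 -134.0
xyz now [0.01 0.13 1.76] after turn [0.01 0.13 1.76] turn -0.09
```

```bash

python3 -m inch '[{"x":0,"y":0.1,"z":0.6,"yaw":-0.1},{"x":0,"y":0.04,"z":0.5,"yaw":0},{"x":0,"y":0,"z":0.3,"yaw":0},{"x":0,"y":0,"z":0.2,"yaw":0},{"x":0,"y":0,"z":0.05,"yaw":0}]'
python3 -c "
from h import *
need(457.2,119.2,12,173.3)"
```

```text
time_s: 7.45
tcp_pos: [0.4594, 0.1175, 0.0179]
eef_rot: [179.0, 0.1, 173.2]
contact_force: [0.1, 0.1, 0.1]
gripper_width: 0.0195
t 7.45 tcp [459.4 117.5  17.9] yaw 173.2 rp [1.79e+02 1.00e-01] w 19.5 F [0.1 0.1 0.1] q6 -134.0
xyz now [0.1  0.06 0.24] after turn [0.1  0.06 0.24] turn -0.04
```

```bash

python3 -m inch '[{"x":0.1,"y":0.06,"z":0.2,"yaw":0},{"x":0.05,"y":0.02,"z":0.08,"yaw":0}]'
python3 -m inch '[{"x":0,"y":0,"z":0,"yaw":0},{"x":0,"y":0,"z":0,"yaw":0},{"x":0,"y":0,"z":-0.2,"yaw":0},{"x":0,"y":0,"z":-1,"yaw":0},{"x":0,"y":0,"z":-1,"yaw":0}]' -0.2
python3 -m inch '[{"x":0,"y":0,"z":-1,"yaw":0},{"x":0,"y":0,"z":-1,"yaw":0},{"x":0,"y":0,"z":-1,"yaw":0},{"x":0,"y":0,"z":-1,"yaw":0},{"x":0,"y":0,"z":-1,"yaw":0}]' 1
python3 -c "
from h import *
need(590,50,220,173.3)"
```

```text
time_s: 7.62
tcp_pos: [0.4569, 0.1203, 0.0118]
eef_rot: [178.9, 0.2, 173.1]
contact_force: [0.4, -0.2, 0.4]
gripper_width: 0.0199
time_s: 8.03
tcp_pos: [0.454, 0.1181, 0.0659]
eef_rot: [179.2, -0.1, 173.1]
contact_force: [0.9, 0.0, -0.4]
gripper_width: 0.0347
time_s: 8.45
tcp_pos: [0.4525, 0.1152, 0.2002]
eef_rot: [179.2, -0.0, 173.2]
contact_force: [0.9, 0.4, -0.9]
gripper_width: 0.0626
t 8.45 tcp [452.5 115.2 200.2] yaw 173.2 rp [179.2  -0. ] w 62.6 F [ 0.9  0.4 -0.9] q6 -135.0
xyz now [-5.77 -1.94 -0.79] after turn [-5.77 -1.95 -0.79] turn -0.03
```

```bash

for i in 1 2; do python3 -m inch '[{"x":-1,"y":-0.35,"z":-0.25,"yaw":0},{"x":-1,"y":-0.35,"z":-0.25,"yaw":0},{"x":-1,"y":-0.35,"z":-0.25,"yaw":0},{"x":-1,"y":-0.35,"z":-0.25,"yaw":0},{"x":-0.5,"y":-0.1,"z":-0.25,"yaw":0}]' ;done
python3 -c "
from h import *
need(606,10,220,173.3)
p,*o=shot('w3');listing(p,*o,.004)
cv2.imwrite('pics/w3b.png',cv2.resize(p[:260,100:460,::-1],(792,572),interpolation=cv2.INTER_CUBIC))"
```

```text
time_s: 8.87
tcp_pos: [0.5632, 0.064, 0.2458]
eef_rot: [178.6, 0.8, 173.6]
contact_force: [0.0, 0.8, -0.0]
gripper_width: 0.087
time_s: 9.28
tcp_pos: [0.6739, 0.0094, 0.2843]
eef_rot: [178.5, 1.0, 173.6]
contact_force: [0.8, 0.6, 0.4]
gripper_width: 0.0877
t 9.28 tcp [673.9   9.4 284.3] yaw 173.6 rp [178.5   1. ] w 87.7 F [0.8 0.6 0.4] q6 -113.0
xyz now [ 2.7  -0.28  2.57] after turn [ 2.7  -0.29  2.57] turn 0.07
px [408   0  69  17] [519.3 201.8] 68.4 14.7 83.3 z max 0.016 med 0.01 rgb [42 41 38]
px [ 53   1 161 255] [ 620.2 -145.4] 270.3 111.5 3.1 z max 0.017 med 0.013 rgb [158 131  91]
px [ 89  34  60 185] [ 610.2 -170.5] 210.4 18.5 5.2 z max 0.014 med 0.011 rgb [147  71  51]
px [ 0 38 34 31] [ 519.9 -248.5] 26.9 14.8 -11.8 z max 0.047 med 0.026 rgb [ 34  60 111]
px [133  39  62 195] [ 628.9 -115.6] 226.0 22.2 3.7 z max 0.015 med 0.012 rgb [180 147  97]
px [121  51  53 182] [ 631.3 -139.5] 211.6 16.5 2.1 z max 0.014 med 0.011 rgb [63 55 43]
px [243  82  62  59] [606.8  10.5] 63.1 62.6 -53.9 z max 0.024 med 0.021 rgb [173  68  57]
px [358 112  32  26] [634.  124.8] 37.7 25.4 -88.6 z max 0.01 med 0.006 rgb [202 192 163]
px [467 148  93  77] [741.3 295.3] 114.3 100.8 -84.0 z max 0.113 med 0.053 rgb [94 89 78]
px [374 151  97 100] [735.3 180.4] 128.8 101.5 58.1 z max 0.051 med 0.027 rgb [25 22 20]
px [273 188  26  33] [709.7  11.5] 24.0 24.0 -18.3 z max 0.057 med 0.053 rgb [135 132 108]
px [274 305  19  29] [876.5  -9.2] 40.9 19.6 0.4 z max 0.015 med 0.012 rgb [38 37 34]
px [375 313  19  21] [900.1 126.1] 28.0 19.8 6.7 z max 0.015 med 0.012 rgb [36 35 32]
```

View pics/w3b.png

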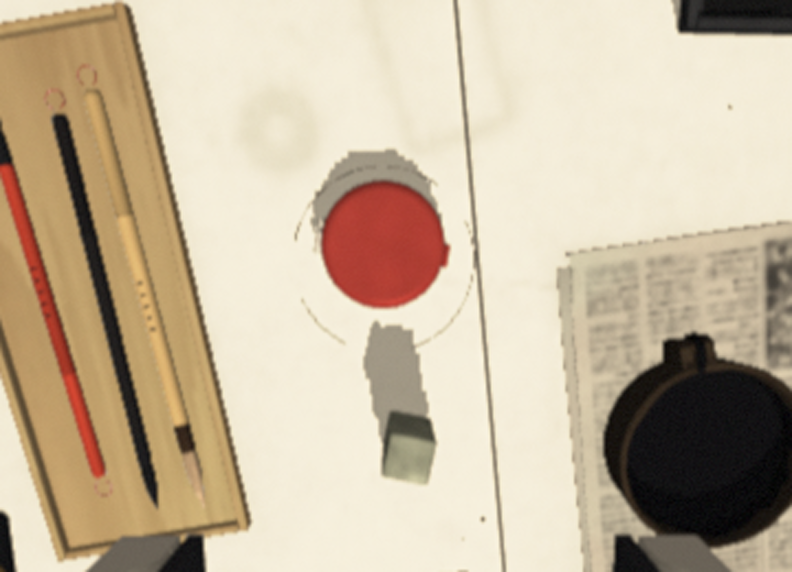

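The tin is at (383,244) in the crop, its hinge bump at (446,255), i.e. towards +y at about 74°. The grey-green seal at (409,447) stands 103 mm further out. I'll grasp the tin with the jaws along −16°, which is yaw −106.

```bash

for i in 1 2 3 4; do python3 -m inch '[{"x":0,"y":0,"z":0.3,"yaw":-1},{"x":0,"y":0,"z":0.3,"yaw":-1},{"x":0,"y":0,"z":0.3,"yaw":-1},{"x":0,"y":0,"z":0.3,"yaw":-1},{"x":0,"y":0,"z":0.3,"yaw":-1}]' >/dev/null;done
python3 -c "
from h import *
need(606.6,10.5,110,-106)"
```

```text
t 11.0 tcp [675.7  12.9 146.3] yaw -102.5 rp [-178.4    1.9] w 87.9 F [-0.2 -0.4  0.6] q6 -29.0
xyz now [0.69 2.68 1.45] after turn [0.85 2.63 1.45] turn 0.87
```

```bash

python3 -m inch '[{"x":0.3,"y":0.9,"z":0.5,"yaw":0.4},{"x":0.3,"y":0.9,"z":0.5,"yaw":0.4},{"x":0.25,"y":0.8,"z":0.5,"yaw":0},{"x":0,"y":0,"z":0,"yaw":0},{"x":0,"y":0,"z":0,"yaw":0}]'
python3 -c "
from h import *
need(606.6,10.5,55,-106)"
```

```text
time_s: 11.42
tcp_pos: [0.6046, 0.0089, 0.106]
eef_rot: [-178.5, 2.0, -105.5]
contact_force: [1.3, -0.0, 1.5]
gripper_width: 0.0876
t 11.42 tcp [604.6   8.9 106. ] yaw -105.5 rp [-178.5    2. ] w 87.6 F [ 1.3 -0.   1.5] q6 -34.0
xyz now [-0.08 -0.06  2.04] after turn [-0.08 -0.06  2.04] turn 0.11
```

```bash

python3 -m inch '[{"x":-0.05,"y":-0.05,"z":0.9,"yaw":0},{"x":0,"y":0,"z":0.9,"yaw":0},{"x":0,"y":0,"z":0.2,"yaw":0},{"x":0,"y":0,"z":0,"yaw":0}]'
python3 -c "
from h import *
need(606.6,10.5,17,-106)"
```

```text
time_s: 11.75
tcp_pos: [0.6113, 0.0123, 0.06]
eef_rot: [-178.2, 2.2, -105.4]
contact_force: [-0.1, 0.9, -0.5]
gripper_width: 0.0875
t 11.75 tcp [611.3  12.3  60. ] yaw -105.4 rp [-178.2    2.2] w 87.5 F [-0.1  0.9 -0.5] q6 -34.0
xyz now [0.12 0.16 1.72] after turn [0.12 0.16 1.72] turn 0.14
```

```bash

python3 -m inch '[{"x":0.1,"y":0.15,"z":0.6,"yaw":0},{"x":0,"y":0.05,"z":0.6,"yaw":0},{"x":0,"y":0,"z":0.4,"yaw":0},{"x":0,"y":0,"z":0.1,"yaw":0}]'
python3 -c "
from h import *
need(606.6,10.5,17,-106)"
```

```text
time_s: 12.08
tcp_pos: [0.6121, 0.0133, 0.0214]
eef_rot: [-177.8, 2.3, -105.3]
contact_force: [-0.8, 0.4, 0.1]
gripper_width: 0.0876
t 12.08 tcp [612.1  13.3  21.4] yaw -105.3 rp [-177.8    2.3] w 87.6 F [-0.8  0.4  0.1] q6 -34.0
xyz now [0.17 0.18 0.18] after turn [0.17 0.18 0.18] turn 0.17
```

```bash

python3 -m inch '[{"x":0.17,"y":0.2,"z":0.15,"yaw":0},{"x":0.05,"y":0.05,"z":0.08,"yaw":0}]'
python3 -m inch '[{"x":0,"y":0,"z":0.03,"yaw":0},{"x":0,"y":0,"z":0.03,"yaw":0},{"x":0,"y":0,"z":0.03,"yaw":0},{"x":0,"y":0,"z":0.03,"yaw":0},{"x":0,"y":0,"z":0.03,"yaw":0}]' -1 25
python3 -c "
from h import *
need(478.2,298,17,-98)"
```

```text
time_s: 12.25
tcp_pos: [0.6059, 0.01, 0.016]
eef_rot: [-177.7, 2.4, -105.3]
contact_force: [-1.0, -0.4, 0.1]
gripper_width: 0.0876
time_s: 12.67
tcp_pos: [0.6069, 0.01, 0.0146]
eef_rot: [-177.6, 2.4, -105.3]
contact_force: [-4.8, 0.8, 10.2]
gripper_width: 0.0611
t 12.67 tcp [606.9  10.   14.6] yaw -105.3 rp [-177.6    2.4] w 61.1 F [-4.8  0.8 10.2] q6 -33.0
xyz now [-9.76  8.   -0.1 ] after turn [-10.69   6.7   -0.1 ] turn -1.82
```

```bash

python3 -m inch '[{"x":0,"y":0,"z":-0.3,"yaw":0},{"x":0,"y":0,"z":-0.6,"yaw":0},{"x":0,"y":0,"z":-1,"yaw":0},{"x":0,"y":0,"z":-1,"yaw":-0.5},{"x":0,"y":0,"z":-1,"yaw":-0.5}]'
python3 -m inch '[{"x":0,"y":0,"z":0,"yaw":-0.5},{"x":0,"y":0,"z":0,"yaw":-0.4}]'
python3 -c "
from h import *
need(478.2,298,110,-98)"
```

```text
time_s: 13.08
tcp_pos: [0.5976, 0.006, 0.1103]
eef_rot: [-178.0, 2.0, -101.3]
contact_force: [0.8, 0.6, -1.6]
gripper_width: 0.0609
time_s: 13.25
tcp_pos: [0.6006, 0.0065, 0.118]
eef_rot: [-177.4, 2.0, -97.4]
contact_force: [-0.9, 0.8, -0.8]
gripper_width: 0.0613
t 13.25 tcp [600.6   6.5 118. ] yaw -97.4 rp [-177.4    2. ] w 61.3 F [-0.9  0.8 -0.8] q6 -26.0
xyz now [-10.93   6.36   0.32] after turn [-10.86   6.47   0.32] turn 0.15
```

```bash

for i in 1 2; do python3 -m inch '[{"x":-0.95,"y":0.55,"z":0,"yaw":0},{"x":-0.95,"y":0.55,"z":0,"yaw":0},{"x":-0.95,"y":0.55,"z":0,"yaw":0},{"x":-0.95,"y":0.55,"z":0,"yaw":0},{"x":-0.95,"y":0.55,"z":0,"yaw":0}]';done
python3 -m inch '[{"x":-0.8,"y":0.5,"z":0,"yaw":0},{"x":0,"y":0,"z":0,"yaw":0}]'
python3 -c "
from h import *
need(478.2,298,50,-98)
p,*o=shot('w4')
listing(p,*o,.01)"
```

```text
time_s: 13.67
tcp_pos: [0.5486, 0.1333, 0.1237]
eef_rot: [-177.1, 2.1, -97.7]
contact_force: [0.5, 0.5, -1.5]
gripper_width: 0.0611
time_s: 14.08
tcp_pos: [0.4931, 0.2659, 0.1281]
eef_rot: [-176.9, 2.3, -97.7]
contact_force: [-0.1, -0.1, 0.1]
gripper_width: 0.0609
time_s: 14.25
tcp_pos: [0.4818, 0.2925, 0.1299]
eef_rot: [-176.9, 2.4, -97.5]
contact_force: [-0.2, 0.0, -0.9]
gripper_width: 0.0608
t 14.25 tcp [481.8 292.5 129.9] yaw -97.5 rp [-176.9    2.4] w 60.8 F [-0.2  0.  -0.9] q6 -61.0
xyz now [-0.2   0.17  3.19] after turn [-0.2   0.17  3.19] turn 0.11
px [211  26 178 108] [467.6 208.9] 118.5 68.1 -6.8 z max 0.016 med 0.012 rgb [52 50 48]
px [  0 169  21  51] [704.5 261.9] 40.2 14.7 74.8 z max 0.031 med 0.018 rgb [85 79 70]
px [  0 198 560 145] [572.6 292. ] 294.9 158.8 -17.3 z max 0.2 med 0.177 rgb [72 47 43]
```

View pics/w4.png

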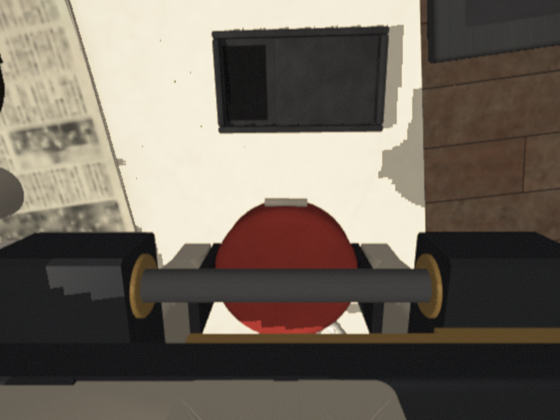

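The tin is held level between the pads at (287,265), and the stone reads the same as before at (300,80). I'll lower it now.

```bash

python3 -m inch '[{"x":-0.2,"y":0.2,"z":1,"yaw":0},{"x":0,"y":0,"z":1,"yaw":0},{"x":0,"y":0,"z":1,"yaw":0},{"x":0,"y":0,"z":0.4,"yaw":0},{"x":0,"y":0,"z":0,"yaw":0}]'
python3 -c "
from h import *
need(478.2,298,16,-98)"
```

```text
time_s: 14.72
tcp_pos: [0.4846, 0.3004, 0.0461]
eef_rot: [-176.6, 2.7, -97.5]
contact_force: [0.2, 0.5, -0.6]
gripper_width: 0.0611
t 14.72 tcp [484.6 300.4  46.1] yaw -97.5 rp [-176.6    2.7] w 61.1 F [ 0.2  0.5 -0.6] q6 -62.0
xyz now [0.13 0.24 1.21] after turn [0.13 0.24 1.21] turn 0.14
```

```bash

python3 -m inch '[{"x":0.1,"y":0.22,"z":0.5,"yaw":0},{"x":0.03,"y":0.08,"z":0.4,"yaw":0},{"x":0.02,"y":0.05,"z":0.2,"yaw":0},{"x":0,"y":0.03,"z":0.1,"yaw":0}]'
python3 -c "
from h import *
need(478.2,298,16,-98)"
```

```text
time_s: 15.05
tcp_pos: [0.4783, 0.2978, 0.0165]
eef_rot: [-176.6, 2.8, -97.6]
contact_force: [0.1, 0.0, -1.0]
gripper_width: 0.0608
t 15.05 tcp [478.3 297.8  16.5] yaw -97.6 rp [-176.6    2.8] w 60.8 F [ 0.1  0.  -1. ] q6 -63.0
xyz now [-0.01  0.    0.02] after turn [-0.01  0.    0.02] turn 0.11
```

Next I'll touch down, release and lift.

```bash

python3 -m inch '[{"x":0,"y":0.02,"z":0.1,"yaw":0},{"x":0,"y":0.02,"z":0.04,"yaw":0}]'
python3 -m inch '[{"x":0,"y":0,"z":0,"yaw":0},{"x":0,"y":0,"z":0,"yaw":0},{"x":0,"y":0,"z":0,"yaw":0},{"x":0,"y":0,"z":-0.1,"yaw":0},{"x":0,"y":0,"z":-0.4,"yaw":0}]' 0.9
python3 -m inch '[{"x":0,"y":0,"z":-1,"yaw":0},{"x":0,"y":0,"z":-1,"yaw":0},{"x":0,"y":0,"z":-1,"yaw":0},{"x":0,"y":0,"z":-1,"yaw":0},{"x":0,"y":0,"z":-1,"yaw":0}]' 
python3 -m inch '[{"x":0.3,"y":-0.3,"z":-1,"yaw":1},{"x":0.3,"y":-0.3,"z":-1,"yaw":1},{"x":0.3,"y":-0.3,"z":-1,"yaw":1},{"x":0,"y":0,"z":0,"yaw":1},{"x":0,"y":0,"z":0,"yaw":1}]' 
python3 -c "
from h import *
need(536.5,-338.2,200,-158.5)
listing(*shot('w5'),.008)"
```

```text
time_s: 15.22
tcp_pos: [0.4784, 0.2981, 0.0147]
eef_rot: [-176.5, 2.8, -97.5]
contact_force: [-2.8, -4.3, 10.6]
gripper_width: 0.0612
time_s: 15.63
tcp_pos: [0.4785, 0.2982, 0.0289]
eef_rot: [-176.4, 2.9, -97.5]
contact_force: [-0.5, -0.7, 0.9]
gripper_width: 0.0827
time_s: 16.05
tcp_pos: [0.4678, 0.2908, 0.1579]
eef_rot: [-176.7, 2.5, -97.5]
contact_force: [-0.2, 0.5, -0.2]
gripper_width: 0.0832
time_s: 16.47
tcp_pos: [0.4815, 0.2613, 0.2495]
eef_rot: [-177.5, 4.3, -118.1]
contact_force: [0.2, 0.6, -1.0]
gripper_width: 0.0833
t 16.47 tcp [481.5 261.3 249.5] yaw -118.1 rp [-177.5    4.3] w 83.3 F [ 0.2  0.6 -1. ] q6 -79.0
xyz now [ 20.12 -13.23   1.98] after turn [  6.74 -23.12   1.98] turn 10.11
px [214   0  76  49] [456.1 121.1] 74.2 19.8 -6.7 z max 0.011 med 0.009 rgb [88 75 54]
px [219  57 129 106] [467.6 209.1] 118.0 68.1 -6.7 z max 0.016 med 0.011 rgb [48 46 44]
px [  0 149 107  83] [726.3 166.8] 96.9 94.3 -36.9 z max 0.052 med 0.027 rgb [22 20 18]
px [285 161  58  62] [478.6 298.8] 62.9 62.7 42.8 z max 0.024 med 0.021 rgb [169  66  55]
px [113 235  25  34] [704.3 257.6] 39.8 15.1 -87.8 z max 0.056 med 0.027 rgb [90 84 75]
px [316 239  57  30] [481.6 379.8] 63.5 35.2 -20.9 z max 0.035 med 0.023 rgb [192 184 168]
```

The tin is at (478.6, 298.8) and the stick at (456.1, 121.1), −6.7°, both within 2 mm of target. Next is the rest.

```bash

python3 -m inch '[{"x":0.8,"y":-0.6,"z":0,"yaw":1},{"x":0.77,"y":-0.64,"z":0,"yaw":1},{"x":0.72,"y":-0.68,"z":0,"yaw":1},{"x":0.68,"y":-0.74,"z":0,"yaw":1},{"x":0.63,"y":-0.78,"z":0,"yaw":1}]' 0
python3 -m inch '[{"x":0.6,"y":-0.8,"z":0,"yaw":1},{"x":0.52,"y":-0.85,"z":0,"yaw":1},{"x":0.47,"y":-0.88,"z":0,"yaw":1},{"x":0.41,"y":-0.91,"z":0,"yaw":1},{"x":0.35,"y":-0.94,"z":0,"yaw":1}]' 
python3 -m inch '[{"x":0.27,"y":-1,"z":0,"yaw":0},{"x":0.27,"y":-1,"z":0,"yaw":0},{"x":0.27,"y":-1,"z":0,"yaw":0},{"x":0.27,"y":-1,"z":0,"yaw":0},{"x":0.27,"y":-1,"z":0,"yaw":0}]' 
python3 -c "
from h import *
need(536.5,-338.2,150,-158.5)"
```

```text
time_s: 16.93
tcp_pos: [0.4973, 0.1371, 0.2488]
eef_rot: [-179.2, 5.3, -138.3]
contact_force: [1.1, 0.0, -0.8]
gripper_width: 0.0555
time_s: 17.35
tcp_pos: [0.5071, 0.007, 0.2455]
eef_rot: [178.8, 5.3, -158.7]
contact_force: [0.2, -0.3, 0.4]
gripper_width: 0.044
time_s: 17.77
tcp_pos: [0.5195, -0.1274, 0.2421]
eef_rot: [178.8, 5.4, -158.3]
contact_force: [0.1, 0.1, 0.3]
gripper_width: 0.0438
t 17.77 tcp [ 519.5 -127.4  242.1] yaw -158.3 rp [178.8   5.4] w 43.8 F [0.1 0.1 0.3] q6 -72.0
xyz now [ 2.48 -8.09  3.68] after turn [ 2.46 -8.09  3.68] turn 0.05
```

```bash

python3 -m inch '[{"x":0.3,"y":-1,"z":0.3,"yaw":0},{"x":0.3,"y":-1,"z":0.3,"yaw":0},{"x":0.3,"y":-1,"z":0.3,"yaw":0},{"x":0.3,"y":-1,"z":0.4,"yaw":0},{"x":0.3,"y":-1,"z":0.5,"yaw":0}]'
python3 -m inch '[{"x":0.3,"y":-1,"z":0.6,"yaw":0},{"x":0.3,"y":-1,"z":0.7,"yaw":0},{"x":0.2,"y":-0.6,"z":0.5,"yaw":0},{"x":0,"y":0,"z":0.5,"yaw":0},{"x":0,"y":0,"z":0,"yaw":0}]' -0.1
python3 -c "
from h import *
need(536.5,-338.2,60,-158.5)"
```

```text
time_s: 18.18
tcp_pos: [0.5359, -0.2613, 0.195]
eef_rot: [179.1, 5.7, -157.6]
contact_force: [1.4, 0.4, 0.6]
gripper_width: 0.0437
time_s: 18.6
tcp_pos: [0.5456, -0.3332, 0.13]
eef_rot: [178.9, 5.6, -157.3]
contact_force: [-0.7, 1.4, -1.4]
gripper_width: 0.0396
t 18.6 tcp [ 545.6 -333.2  130. ] yaw -157.3 rp [178.9   5.6] w 39.6 F [-0.7  1.4 -1.4] q6 -48.0
xyz now [ 0.41 -0.04  2.8 ] after turn [ 0.41 -0.05  2.8 ] turn 0.31
```

```bash

python3 -m inch '[{"x":0.3,"y":0,"z":0.9,"yaw":0.3},{"x":0.25,"y":0,"z":0.9,"yaw":0},{"x":0.15,"y":0,"z":0.9,"yaw":0},{"x":0.05,"y":0,"z":0.2,"yaw":0}]'
python3 -c "
from h import *
need(536.5,-338.2,16,-158.5)"
```

```text
time_s: 18.93
tcp_pos: [0.5358, -0.3367, 0.0586]
eef_rot: [179.1, 5.7, -158.1]
contact_force: [-1.3, 1.0, -0.5]
gripper_width: 0.0395
t 18.93 tcp [ 535.8 -336.7   58.6] yaw -158.1 rp [179.1   5.7] w 39.5 F [-1.3  1.  -0.5] q6 -47.0
xyz now [-0.   -0.06  1.7 ] after turn [-0.   -0.06  1.7 ] turn 0.1
```

```bash

python3 -m inch '[{"x":0.1,"y":-0.05,"z":0.7,"yaw":0.1},{"x":0.06,"y":0,"z":0.6,"yaw":0},{"x":0.05,"y":0,"z":0.3,"yaw":0},{"x":0,"y":0,"z":0.05,"yaw":0}]'
python3 -c "
from h import *
need(536.5,-338.2,16,-158.5)"
```

```text
time_s: 19.27
tcp_pos: [0.5369, -0.3368, 0.0201]
eef_rot: [179.2, 5.8, -158.1]
contact_force: [0.2, -0.4, -0.3]
gripper_width: 0.0395
t 19.27 tcp [ 536.9 -336.8   20.1] yaw -158.1 rp [179.2   5.8] w 39.5 F [ 0.2 -0.4 -0.3] q6 -46.0
xyz now [ 0.03 -0.04  0.16] after turn [ 0.03 -0.04  0.16] turn 0.1
```

```bash

python3 -m inch '[{"x":0.03,"y":-0.05,"z":0.15,"yaw":0},{"x":0,"y":0,"z":0.05,"yaw":0},{"x":0,"y":0,"z":0.03,"yaw":0},{"x":0,"y":0,"z":0.03,"yaw":0},{"x":0,"y":0,"z":0.03,"yaw":0}]' -1 25
python3 -c "
from h import *
need(536.5,-338.2,16,-158.5)"
```

```text
time_s: 19.68
tcp_pos: [0.5401, -0.3383, 0.0172]
eef_rot: [179.4, 6.0, -157.9]
contact_force: [-1.5, 0.3, 3.3]
gripper_width: 0.0191
t 19.68 tcp [ 540.1 -338.3   17.2] yaw -157.9 rp [179.4   6. ] w 19.1 F [-1.5  0.3  3.3] q6 -46.0
xyz now [0.13 0.06 0.05] after turn [0.13 0.06 0.05] turn 0.15
```

```bash

python3 -m inch '[{"x":0,"y":0,"z":-0.5,"yaw":0},{"x":0,"y":0,"z":-1,"yaw":0},{"x":0,"y":0,"z":-1,"yaw":-1},{"x":0,"y":0,"z":-1,"yaw":-1},{"x":0,"y":0,"z":-1,"yaw":-1}]'
python3 -c "
from h import *
need(562,200,130,-96.7)
for n in ('top0','w5','w4'):
  f=np.load(f'pics/{n}.npz');W=cloud(*[f[k] for k in 'pdKT'])
  m=(W[...,0]>.64)&(W[...,0]<.78)&(W[...,1]>.19)&(W[...,1]<.29)&(W[...,2]>.012)&(W[...,2]<.13)
  P=W[m];print(n,P.min(0).round(3),P.max(0).round(3),P[P[:,2]>.05].min(0).round(3) if (P[:,2]>.05).any() else '')
"
```

```text
time_s: 20.1
tcp_pos: [0.5258, -0.3427, 0.1306]
eef_rot: [-179.8, 5.6, -145.6]
contact_force: [1.1, -0.6, -1.4]
gripper_width: 0.0192
t 20.1 tcp [ 525.8 -342.7  130.6] yaw -145.6 rp [-179.8    5.6] w 19.2 F [ 1.1 -0.6 -1.4] q6 -34.0
xyz now [-13.46  17.1    0.02] after turn [-2.173e+01  1.090e+00  2.000e-02] turn -12.23
top0 [0.687 0.19  0.012] [0.769 0.277 0.118] [0.688 0.191 0.05 ]
w5 [0.684 0.19  0.012] [0.769 0.277 0.056] [0.686 0.191 0.05 ]
w4 [0.696 0.242 0.012] [0.717 0.279 0.031]
```

```bash

python3 -m inch '[{"x":-0.62,"y":0.78,"z":0,"yaw":-1},{"x":-0.67,"y":0.74,"z":0,"yaw":-1},{"x":-0.72,"y":0.69,"z":0,"yaw":-1},{"x":-0.77,"y":0.64,"z":0,"yaw":-1},{"x":-0.81,"y":0.58,"z":0,"yaw":-1}]'
python3 -m inch '[{"x":-0.85,"y":0.52,"z":0,"yaw":-1},{"x":-0.88,"y":0.46,"z":0,"yaw":-1},{"x":-0.91,"y":0.4,"z":0,"yaw":-1},{"x":-0.94,"y":0.33,"z":0,"yaw":-1},{"x":-0.96,"y":0.26,"z":0,"yaw":-1}]'
python3 -m inch '[{"x":-0.98,"y":0.2,"z":0,"yaw":-1},{"x":-1,"y":0.12,"z":0,"yaw":-1},{"x":-1,"y":0.05,"z":0,"yaw":0},{"x":-1,"y":0.05,"z":0,"yaw":0},{"x":-1,"y":0.05,"z":0,"yaw":0}]'
python3 -c "
from h import *
need(562.4,201,130,-96.7)"
```

```text
time_s: 20.52
tcp_pos: [0.536, -0.2215, 0.1523]
eef_rot: [-176.8, 5.4, -124.8]
contact_force: [0.2, 0.7, -1.3]
gripper_width: 0.0189
time_s: 20.93
tcp_pos: [0.542, -0.0924, 0.1661]
eef_rot: [-174.6, 4.0, -103.7]
contact_force: [0.7, -0.2, -0.4]
gripper_width: 0.0191
time_s: 21.35
tcp_pos: [0.5465, 0.0382, 0.1798]
eef_rot: [-173.7, 3.2, -95.0]
contact_force: [1.1, 0.3, -0.3]
gripper_width: 0.0188
t 21.35 tcp [546.5  38.2 179.8] yaw -95.0 rp [-173.7    3.2] w 18.8 F [ 1.1  0.3 -0.3] q6 -30.0
xyz now [-6.54 -0.06  1.99] after turn [-6.54  0.13  1.99] turn 0.42
```

```bash

python3 -m inch '[{"x":-1,"y":0,"z":0.3,"yaw":0.4},{"x":-1,"y":0,"z":0.3,"yaw":0},{"x":-1,"y":0,"z":0.3,"yaw":0},{"x":-1,"y":0,"z":0.3,"yaw":0},{"x":-1,"y":0.1,"z":0.4,"yaw":0}]'
python3 -m inch '[{"x":-1,"y":0.1,"z":0.5,"yaw":0},{"x":-0.4,"y":0.1,"z":0.5,"yaw":0},{"x":0,"y":0,"z":0.5,"yaw":0},{"x":0,"y":0,"z":0.5,"yaw":0},{"x":0,"y":0,"z":0,"yaw":0}]'
python3 -c "
from h import *
need(562.4,201,60,-96.7)"
```

```text
time_s: 21.77
tcp_pos: [0.5638, 0.1711, 0.1566]
eef_rot: [-173.1, 3.8, -96.6]
contact_force: [0.7, 0.6, -0.3]
gripper_width: 0.0188
time_s: 22.18
tcp_pos: [0.5702, 0.2168, 0.1124]
eef_rot: [-172.8, 4.0, -96.3]
contact_force: [-0.3, -0.3, -0.8]
gripper_width: 0.0192
t 22.18 tcp [570.2 216.8 112.4] yaw -96.3 rp [-172.8    4. ] w 19.2 F [-0.3 -0.3 -0.8] q6 -50.0
xyz now [0.66 0.24 2.1 ] after turn [0.66 0.24 2.1 ] turn 0.1
```

```bash

python3 -m inch '[{"x":0.4,"y":0.2,"z":0.8,"yaw":0.1},{"x":0.3,"y":0.2,"z":0.8,"yaw":0},{"x":0.15,"y":0.15,"z":0.6,"yaw":0},{"x":0,"y":0,"z":0.1,"yaw":0}]'
python3 -c "
from h import *
need(562.4,201,20,-96.7)"
```

```text
time_s: 22.52
tcp_pos: [0.5642, 0.2013, 0.0574]
eef_rot: [-172.5, 4.3, -96.7]
contact_force: [-1.1, -0.3, -1.2]
gripper_width: 0.0191
t 22.52 tcp [564.2 201.3  57.4] yaw -96.7 rp [-172.5    4.3] w 19.1 F [-1.1 -0.3 -1.2] q6 -51.0
xyz now [0.02 0.07 1.49] after turn [0.02 0.07 1.49] turn 0.01
```

```bash

python3 -m inch '[{"x":0.05,"y":0.15,"z":0.6,"yaw":0},{"x":0.05,"y":0.1,"z":0.5,"yaw":0},{"x":0.03,"y":0.07,"z":0.3,"yaw":0},{"x":0,"y":0.03,"z":0.1,"yaw":0}]'
python3 -c "
from h import *
need(562.4,201,17,-96.7)"
```

```text
time_s: 22.85
tcp_pos: [0.5638, 0.2023, 0.0241]
eef_rot: [-172.1, 4.5, -96.7]
contact_force: [-0.2, -0.0, -0.3]
gripper_width: 0.0192
t 22.85 tcp [563.8 202.3  24.1] yaw -96.7 rp [-172.1    4.5] w 19.2 F [-0.2 -0.  -0.3] q6 -52.0
xyz now [0.06 0.05 0.28] after turn [0.06 0.05 0.28] turn 0.01
```

```bash

python3 -m inch '[{"x":0.05,"y":0.08,"z":0.2,"yaw":0},{"x":0.02,"y":0.04,"z":0.12,"yaw":0},{"x":0,"y":0.02,"z":0.05,"yaw":0}]'
python3 -c "
from h import *
need(562.4,201,17,-96.7)"
```

```text
time_s: 23.1
tcp_pos: [0.5633, 0.2021, 0.0177]
eef_rot: [-171.9, 4.6, -96.6]
contact_force: [-5.4, -3.6, 15.2]
gripper_width: 0.0191
t 23.1 tcp [563.3 202.1  17.7] yaw -96.6 rp [-171.9    4.6] w 19.1 F [-5.4 -3.6 15.2] q6 -53.0
xyz now [0.05 0.03 0.03] after turn [0.05 0.03 0.03] turn 0.02
```

```bash

python3 -m inch '[{"x":0,"y":0,"z":-0.03,"yaw":0},{"x":0,"y":0,"z":0,"yaw":0},{"x":0,"y":0,"z":0,"yaw":0},{"x":0,"y":-0.05,"z":-0.4,"yaw":0},{"x":0,"y":-0.14,"z":-1,"yaw":0}]' -0.34
python3 -m inch '[{"x":0,"y":-0.14,"z":-1,"yaw":0},{"x":0,"y":-0.14,"z":-1,"yaw":0},{"x":0,"y":-0.14,"z":-1,"yaw":0},{"x":0,"y":-0.14,"z":-1,"yaw":0},{"x":0,"y":-0.14,"z":-1,"yaw":0}]' 
python3 -m inch '[{"x":0.5,"y":-0.5,"z":-1,"yaw":1},{"x":0.5,"y":-0.5,"z":-1,"yaw":1},{"x":0.5,"y":-0.5,"z":-1,"yaw":1},{"x":0.5,"y":-0.5,"z":-0.8,"yaw":1},{"x":0.5,"y":-0.5,"z":0,"yaw":1}]' 
python3 -c "
from h import *
need(457.6,-275.6,200,-190.2)
listing(*shot('w6'),.008)"
```

```text
time_s: 23.52
tcp_pos: [0.5615, 0.1985, 0.0527]
eef_rot: [-172.1, 4.4, -96.6]
contact_force: [-0.0, -0.0, 0.8]
gripper_width: 0.0284
time_s: 23.93
tcp_pos: [0.5591, 0.188, 0.1829]
eef_rot: [-172.2, 4.3, -96.6]
contact_force: [0.1, 0.4, -0.8]
gripper_width: 0.0289
time_s: 24.35
tcp_pos: [0.5911, 0.1066, 0.292]
eef_rot: [-173.8, 7.3, -116.9]
contact_force: [1.5, 0.6, 1.4]
gripper_width: 0.029
t 24.35 tcp [591.1 106.6 292. ] yaw -116.9 rp [-173.8    7.3] w 29.0 F [1.5 0.6 1.4] q6 -57.0
xyz now [16.05 -2.14  3.68] after turn [  2.55 -15.99   3.68] turn 18.34
px [ 71   0 116  58] [711.5 -93.5] 126.8 56.8 -28.5 z max 0.016 med 0.013 rgb [162 135  93]
px [112   0  41  29] [ 703.1 -108.1] 55.9 9.3 3.7 z max 0.015 med 0.012 rgb [133 108  77]
px [365   0  87  54] [453.7  41.6] 82.6 48.9 -28.6 z max 0.019 med 0.013 rgb [220 211 193]
px [393  80  73  40] [455.9 120.5] 74.5 19.8 -6.8 z max 0.011 med 0.009 rgb [92 79 58]
px [159 105  39  29] [709.2  12.1] 24.5 24.1 -18.0 z max 0.056 med 0.053 rgb [127 124 101]
px [388 131 117  85] [467.3 208.9] 118.4 68.6 -6.7 z max 0.017 med 0.012 rgb [48 46 44]
px [  0 148  90  66] [940.9 -11. ] 170.9 30.1 0.4 z max 0.032 med 0.012 rgb [36 36 37]
px [192 197  85  72] [723.1 160.4] 98.4 81.0 -38.1 z max 0.051 med 0.027 rgb [29 25 23]
px [437 216  53  26] [467.  280.1] 58.6 26.1 -32.6 z max 0.023 med 0.02 rgb [148  63  53]
px [256 303  69  31] [708.1 291.6] 85.7 75.2 -25.9 z max 0.113 med 0.052 rgb [94 89 77]
```

View pics/w6.png

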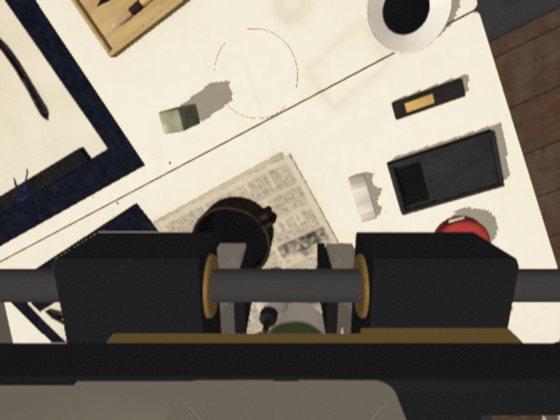

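The rest stands crosswise at (366,195), beyond the stone's well end at (445,170). The stick and the grey-green seal at (180,118) are undisturbed. Next is the brown seal.

```bash

python3 -m inch '[{"x":0.89,"y":-0.12,"z":0.1,"yaw":1},{"x":0.88,"y":-0.18,"z":0.1,"yaw":1},{"x":0.87,"y":-0.24,"z":0.1,"yaw":1},{"x":0.85,"y":-0.3,"z":0.1,"yaw":1},{"x":0.82,"y":-0.36,"z":0.1,"yaw":1}]' 0
python3 -m inch '[{"x":0.8,"y":-0.42,"z":0,"yaw":1},{"x":0.77,"y":-0.47,"z":0,"yaw":1},{"x":0.73,"y":-0.52,"z":0,"yaw":1},{"x":0.69,"y":-0.57,"z":0,"yaw":1},{"x":0.65,"y":-0.62,"z":0,"yaw":1}]'
python3 -m inch '[{"x":0.61,"y":-0.66,"z":0,"yaw":1},{"x":0.56,"y":-0.7,"z":0,"yaw":1},{"x":0.51,"y":-0.74,"z":0,"yaw":1},{"x":0.46,"y":-0.78,"z":0,"yaw":1},{"x":0.4,"y":-0.81,"z":0,"yaw":1}]'
python3 -c "
from h import *
need(457.6,-275.6,150,-190.2)
listing(*shot('w7'),.01)"
```

```text
time_s: 24.82
tcp_pos: [0.5559, -0.0013, 0.2656]
eef_rot: [-176.9, 9.2, -138.0]
contact_force: [0.7, 0.1, -0.3]
gripper_width: 0.0435
time_s: 25.23
tcp_pos: [0.5128, -0.1097, 0.2504]
eef_rot: [179.6, 9.6, -159.2]
contact_force: [-0.5, -0.4, 0.3]
gripper_width: 0.044
time_s: 25.65
tcp_pos: [0.4683, -0.2174, 0.2359]
eef_rot: [176.1, 8.9, 179.7]
contact_force: [0.8, 0.4, 0.5]
gripper_width: 0.044
t 25.65 tcp [ 468.3 -217.4  235.9] yaw 179.7 rp [176.1   8.9] w 44.0 F [0.8 0.4 0.5] q6 -80.0
xyz now [ 0.41 -2.33  3.44] after turn [ 0.01 -2.37  3.44] turn 2.47
px [468  83  81  82] [445.4  26.4] 82.6 82.2 50.3 z max 0.018 med 0.014 rgb [224 215 197]
px [109 101  40  31] [ 432.  -346.6] 20.7 20.1 -76.1 z max 0.053 med 0.044 rgb [184 158  66]
px [197 128  27  31] [ 457.4 -275.4] 20.3 20.2 -9.4 z max 0.053 med 0.044 rgb [128  99  76]
px [281 161 104 108] [ 546.6 -148.7] 123.8 110.2 3.1 z max 0.016 med 0.013 rgb [177 145 100]
px [221 183  28  36] [ 517.6 -255.1] 20.2 20.2 32.1 z max 0.053 med 0.043 rgb [ 44  71 125]
px [308 191  10  78] [ 565.1 -171. ] 99.1 8.0 4.0 z max 0.014 med 0.011 rgb [130  55  41]
px [353 192   9  52] [ 549.6 -120.3] 64.1 9.2 2.8 z max 0.015 med 0.012 rgb [185 150  96]
px [542 303  18  39] [701.5 158.1] 52.6 37.3 50.0 z max 0.051 med 0.03 rgb [27 22 17]
```

```bash

python3 -m inch '[{"x":0.14,"y":-0.8,"z":0.8,"yaw":1},{"x":0.14,"y":-0.8,"z":0.8,"yaw":1},{"x":0.14,"y":-0.8,"z":0.8,"yaw":0.4},{"x":0.14,"y":-0.15,"z":0.8,"yaw":0},{"x":0.05,"y":0,"z":0.2,"yaw":0}]'
python3 -c "
from h import *
need(458.4,-275.4,85,-189.7)"
```

```text
time_s: 26.12
tcp_pos: [0.4603, -0.2799, 0.1433]
eef_rot: [174.6, 8.3, 169.0]
contact_force: [-0.7, 0.7, -0.3]
gripper_width: 0.0436
t 26.12 tcp [ 460.3 -279.9  143.3] yaw 169.0 rp [174.6   8.3] w 43.6 F [-0.7  0.7 -0.3] q6 -81.0
xyz now [0.11 0.16 2.33] after turn [0.11 0.16 2.33] turn -0.32
```

```bash

python3 -m inch '[{"x":0.18,"y":0,"z":0.8,"yaw":-0.3},{"x":0.16,"y":-0.05,"z":0.8,"yaw":0},{"x":0.14,"y":-0.05,"z":0.7,"yaw":0},{"x":0.05,"y":0,"z":0.1,"yaw":0}]'
python3 -c "
from h import *
need(458.4,-275.4,24,-189.7)"
```

```text
time_s: 26.45
tcp_pos: [0.4571, -0.2757, 0.0809]
eef_rot: [174.8, 8.5, 170.4]
contact_force: [-0.7, 0.8, 0.3]
gripper_width: 0.0438
t 26.45 tcp [ 457.1 -275.7   80.9] yaw 170.4 rp [174.8   8.5] w 43.8 F [-0.7  0.8  0.3] q6 -78.0
xyz now [-0.05  0.02  2.28] after turn [-0.05  0.02  2.28] turn 0.03
```

```bash

python3 -m inch '[{"x":0.1,"y":-0.05,"z":0.8,"yaw":0},{"x":0.13,"y":-0.06,"z":0.8,"yaw":0},{"x":0.08,"y":-0.04,"z":0.5,"yaw":0},{"x":0.02,"y":-0.02,"z":0.1,"yaw":0}]'
python3 -c "
from h import *
need(458.4,-275.4,24,-189.7)"
```

```text
time_s: 26.78
tcp_pos: [0.4606, -0.2742, 0.0279]
eef_rot: [174.9, 8.8, 170.7]
contact_force: [1.1, -0.2, -0.7]
gripper_width: 0.0441
t 26.78 tcp [ 460.6 -274.2   27.9] yaw 170.7 rp [174.9   8.8] w 44.1 F [ 1.1 -0.2 -0.7] q6 -75.0
xyz now [ 0.08 -0.06  0.15] after turn [ 0.08 -0.06  0.15] turn 0.1
```

```bash

python3 -m inch '[{"x":0.1,"y":-0.06,"z":0.12,"yaw":0.1},{"x":0.02,"y":0,"z":0.03,"yaw":0},{"x":0.02,"y":0,"z":0.03,"yaw":0},{"x":0,"y":0,"z":0.02,"yaw":0},{"x":0,"y":0,"z":0.02,"yaw":0}]' -1 15
python3 -c "
from h import *
need(478.6,298.8,130,-189.7)
p,*o=shot('w8')
cv2.imwrite('pics/w8b.png',p[60:360,100:460,::-1])"
```

```text
time_s: 27.2
tcp_pos: [0.4606, -0.2749, 0.0259]
eef_rot: [174.9, 9.0, 170.4]
contact_force: [0.2, -0.1, -0.9]
gripper_width: 0.02
t 27.2 tcp [ 460.6 -274.9   25.9] yaw 170.4 rp [174.9   9. ] w 20.0 F [ 0.2 -0.1 -0.9] q6 -75.0
xyz now [ 3.11 22.75 -4.17] after turn [ 3.16 22.74 -4.17] turn 0.03
```

View pics/w8b.png

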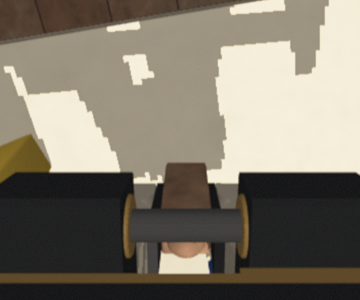

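The brown seal is held between the pads at (186,195) in the crop, with a gripper width of 20.0 mm.

```bash

python3 -m inch '[{"x":-0.05,"y":0.03,"z":-0.4,"yaw":0},{"x":-0.14,"y":0.06,"z":-0.9,"yaw":0},{"x":-0.14,"y":0.06,"z":-0.9,"yaw":0},{"x":-0.14,"y":0.06,"z":-0.9,"yaw":0},{"x":0,"y":0.7,"z":-0.8,"yaw":0}]'
for i in 1 2 3; do python3 -m inch '[{"x":0.13,"y":1,"z":0.05,"yaw":0},{"x":0.13,"y":1,"z":0.05,"yaw":0},{"x":0.13,"y":1,"z":0.05,"yaw":0},{"x":0.13,"y":1,"z":0.05,"yaw":0},{"x":0.13,"y":1,"z":0.05,"yaw":0}]' >/dev/null;done
python3 -c "
from h import *
need(481.6,299.3,130,-189.7)"
```

```text
time_s: 27.67
tcp_pos: [0.456, -0.2611, 0.1278]
eef_rot: [174.9, 8.5, 170.3]
contact_force: [1.0, -0.2, -0.1]
gripper_width: 0.0196
t 28.92 tcp [473.1 129.  159. ] yaw 169.7 rp [174.5  10.2] w 20.2 F [ 1.4  0.  -0.5] q6 -147.0
xyz now [0.88 6.76 1.16] after turn [0.81 6.77 1.16] turn -0.14
```

```bash

python3 -m inch '[{"x":0.15,"y":1,"z":0.1,"yaw":-1},{"x":0.1,"y":1,"z":0.1,"yaw":-1},{"x":0,"y":1,"z":0.1,"yaw":-0.5},{"x":0,"y":1,"z":0.1,"yaw":0},{"x":0,"y":1,"z":0.1,"yaw":0}]'
python3 -c "
from h import *
need(481.6,299.3,120,-179.7)"
```

```text
time_s: 29.33
tcp_pos: [0.4749, 0.2612, 0.1611]
eef_rot: [176.3, 11.4, -179.7]
contact_force: [-0.8, -0.4, -1.1]
gripper_width: 0.0201
t 29.33 tcp [474.9 261.2 161.1] yaw -179.7 rp [176.3  11.4] w 20.1 F [-0.8 -0.4 -1.1] q6 -152.0
xyz now [-0.28  1.52  1.64] after turn [-0.27  1.52  1.64] turn 0.01
```

```bash

python3 -m inch '[{"x":0,"y":0.7,"z":0.7,"yaw":0},{"x":0.1,"y":0.6,"z":0.7,"yaw":0},{"x":0.1,"y":0.1,"z":0.5,"yaw":0},{"x":0,"y":0,"z":0,"yaw":0}]'
python3 -c "
from h import *
need(481.6,299.3,85,-179.7)
p,*o=shot('w9')
listing(p,*o,.015,.03,100)"
```

```text
time_s: 29.67
tcp_pos: [0.4802, 0.3075, 0.1202]
eef_rot: [176.0, 11.8, -179.5]
contact_force: [-0.6, -0.9, -1.1]
gripper_width: 0.0201
t 29.67 tcp [480.2 307.5 120.2] yaw -179.5 rp [176.   11.8] w 20.1 F [-0.6 -0.9 -1.1] q6 -157.0
xyz now [-0.05 -0.33  1.41] after turn [-0.05 -0.33  1.41] turn 0.05
px [216 137  96  86] [478.4 299.1] 63.4 62.6 41.1 z max 0.023 med 0.021 rgb [177  66  55]
px [349 150  80  77] [484.4 386.2] 59.8 50.8 6.6 z max 0.03 med 0.024 rgb [206 197 180]
```

View pics/w9.png

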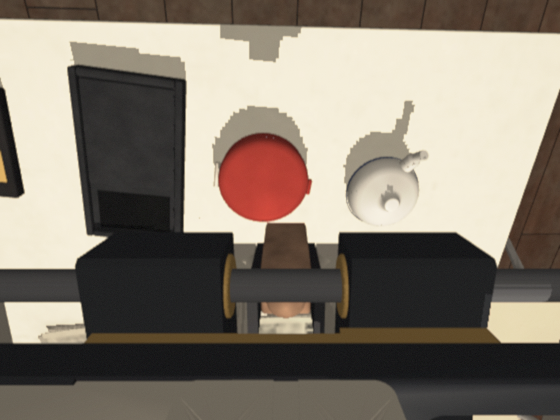

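The tin is at (263,177), centre (478.4, 299.1), with the seal held beside it at (286,270). I'll lower the seal onto it.

```bash

python3 -m inch '[{"x":0.1,"y":-0.25,"z":0.6,"yaw":0},{"x":0.12,"y":-0.12,"z":0.6,"yaw":0},{"x":0.1,"y":-0.04,"z":0.5,"yaw":0},{"x":0,"y":0,"z":0,"yaw":0}]'
python3 -c "
from h import *
need(481.4,299.3,50,-179.7)"
```

```text
time_s: 30.05
tcp_pos: [0.4838, 0.3004, 0.0829]
eef_rot: [175.6, 12.2, -179.6]
contact_force: [-0.5, -0.7, -0.1]
gripper_width: 0.02
t 30.05 tcp [483.8 300.4  82.9] yaw -179.6 rp [175.6  12.2] w 20.0 F [-0.5 -0.7 -0.1] q6 -160.0
xyz now [ 0.1  -0.05  1.32] after turn [ 0.1  -0.05  1.32] turn 0.02
```

```bash

python3 -m inch '[{"x":0.2,"y":-0.08,"z":0.6,"yaw":0},{"x":0.14,"y":-0.05,"z":0.4,"yaw":0},{"x":0.05,"y":-0.02,"z":0.2,"yaw":0}]'
python3 -c "
from h import *
need(481.4,299.3,48,-179.7)"
```

```text
time_s: 30.3
tcp_pos: [0.4834, 0.2998, 0.0569]
eef_rot: [175.3, 12.6, -179.7]
contact_force: [-0.0, 0.3, -1.0]
gripper_width: 0.0199
t 30.3 tcp [483.4 299.8  56.9] yaw -179.7 rp [175.3  12.6] w 19.9 F [-0.   0.3 -1. ] q6 -165.0
xyz now [ 0.08 -0.02  0.35] after turn [ 0.08 -0.02  0.35] turn -0.01
```

```bash
python3 -c "
from plant import r
s=r.get_state();print(s['joints'].round(1),s['qd'].round(1))"
python3 -m inch '[{"x":0.1,"y":-0.02,"z":0.15,"yaw":-0.5},{"x":0.05,"y":-0.02,"z":0.1,"yaw":-0.5}]'
python3 -c "
from h import *
from plant import r
need(481.4,299.3,48,-179.7)
print(r.get_state()['joints'].round(1))"
```

```text
[  55.2   15.2  -44.9   22.2  -20.2 -164.7] [ -2.3   3.7  -6.7  11.6  10.7 -10.2]
time_s: 30.47
tcp_pos: [0.4821, 0.2992, 0.0517]
eef_rot: [176.2, 13.0, -175.5]
contact_force: [0.7, -0.5, -0.6]
gripper_width: 0.02
t 30.47 tcp [482.1 299.2  51.7] yaw -175.5 rp [176.2  13. ] w 20.0 F [ 0.7 -0.5 -0.6] q6 -162.0
xyz now [0.03 0.01 0.15] after turn [0.03 0.01 0.15] turn 1.06
[  55.    15.5  -46.    24.2  -18.8 -162.3]
```

```bash

python3 -m inch '[{"x":0.05,"y":0,"z":0.1,"yaw":-0.2},{"x":0.04,"y":-0.01,"z":0.08,"yaw":-0.2}]'
python3 -c "
from h import *
from plant import r
need(481.4,299.3,48,-179.7)
print(r.get_state()['joints'].round(1))"
```

```text
time_s: 30.63
tcp_pos: [0.4817, 0.2995, 0.0482]
eef_rot: [176.6, 13.3, -173.5]
contact_force: [-0.3, -0.9, 0.4]
gripper_width: 0.02
t 30.63 tcp [481.7 299.5  48.2] yaw -173.5 rp [176.6  13.3] w 20.0 F [-0.3 -0.9  0.4] q6 -162.0
xyz now [ 0.01 -0.01  0.01] after turn [ 0.01 -0.01  0.01] turn 1.55
[  54.8   15.7  -46.9   25.7  -17.7 -161.8]
```

```bash

python3 -m inch '[{"x":0.03,"y":0,"z":0.1,"yaw":-0.1}]'
python3 -m inch '[{"x":0.03,"y":0,"z":0.06,"yaw":-0.1}]'
```

```text
time_s: 30.72
tcp_pos: [0.4824, 0.3, 0.047]
eef_rot: [176.7, 13.4, -173.0]
contact_force: [1.4, -6.7, 18.7]
gripper_width: 0.0197
time_s: 30.8
tcp_pos: [0.4828, 0.3002, 0.0468]
eef_rot: [176.8, 13.5, -172.5]
contact_force: [-1.6, -5.3, 13.1]
gripper_width: 0.0198
```

```bash

python3 -m inch '[{"x":0,"y":0,"z":-0.04,"yaw":0},{"x":0,"y":0,"z":0,"yaw":0},{"x":0,"y":0,"z":0,"yaw":0},{"x":-0.05,"y":0.01,"z":-0.2,"yaw":0}]' -0.2
python3 -m inch '[{"x":-0.2,"y":0.06,"z":-0.8,"yaw":0},{"x":-0.2,"y":0.06,"z":-0.8,"yaw":0},{"x":-0.2,"y":0.06,"z":-0.8,"yaw":0},{"x":-0.2,"y":0.06,"z":-0.8,"yaw":0},{"x":-0.2,"y":0.06,"z":-0.8,"yaw":0}]'
python3 -c "
from h import *
from plant import r
need(560,200,250,-179.7)
print(r.get_state()['joints'].round(1))
listing(*shot('w10'),.03,.1,60)
listing(*shot('s10','scene'),.006,.1,60) if 0 else 0"
```

```text
time_s: 31.13
tcp_pos: [0.4832, 0.3001, 0.0539]
eef_rot: [176.8, 13.6, -172.4]
contact_force: [-0.0, 0.4, 0.1]
gripper_width: 0.0345
time_s: 31.55
tcp_pos: [0.4808, 0.3004, 0.1561]
eef_rot: [177.1, 13.1, -172.3]
contact_force: [0.2, -0.1, -0.7]
gripper_width: 0.0349
t 31.55 tcp [480.8 300.4 156.1] yaw -172.3 rp [177.1  13.1] w 34.9 F [ 0.2 -0.1 -0.7] q6 -149.0
xyz now [-2.6  -4.41 -3.76] after turn [-3.15 -4.03 -3.76] turn 1.86
[  56.8    7.3  -35.5   13.2  -37.2 -148.5]
px [266 156  30  48] [480.7 301.6] 20.8 19.9 7.0 z max 0.076 med 0.066 rgb [122  93  71]
px [376 185  17  15] [489.3 386.9] 12.3 11.5 -16.5 z max 0.034 med 0.033 rgb [212 205 189]
```

The seal stands on the lid, with its top at 76 mm and about 3 mm off the middle. I'll back away and check everything.

```bash

python3 -m inch '[{"x":-0.6,"y":-0.3,"z":-1,"yaw":0},{"x":-0.6,"y":-0.6,"z":-1,"yaw":0},{"x":-0.6,"y":-0.8,"z":-0.9,"yaw":0},{"x":-0.6,"y":-0.9,"z":-0.7,"yaw":0},{"x":-0.6,"y":-0.9,"z":-0.5,"yaw":0}]'
python3 -m inch '[{"x":-0.8,"y":-0.9,"z":0,"yaw":0},{"x":-0.8,"y":-0.9,"z":0,"yaw":0},{"x":-0.8,"y":-0.3,"z":0,"yaw":0},{"x":0,"y":0,"z":0,"yaw":0},{"x":0,"y":0,"z":0,"yaw":0}]'
python3 -c "
from h import *
from plant import r
need();print(r.get_state()['joints'].round(1))
W=listing(*shot('w11'),.007,.1,80)
f=np.load('pics/w11.npz');C=np.array([467.6,208.8]);a=np.radians(-6.7);Y=np.array([np.cos(a),np.sin(a)]);X=np.array([Y[1],-Y[0]])
for n,p in dict(stick=(456,120.8),tin=(478.4,299.1),seal=(480.7,301.6)).items(): print(n,((p-C)@X).round(1),((p-C)@Y).round(1))
q=((W[...,:2]*1000-C)@np.stack([X,Y],1));m=(abs(q[...,0])<50)&(q[...,1]>64)&(q[...,1]<135)&(W[...,2]>.005)&(W[...,2]<.05)
P=q[m];print('rest',m.sum(),rect(P/1000),W[m][:,2].max())
shot('t11','top')"
```

```text
time_s: 32.02
tcp_pos: [0.5442, 0.2182, 0.2772]
eef_rot: [176.9, 13.4, -171.7]
contact_force: [0.6, 1.1, 0.1]
gripper_width: 0.0353
time_s: 32.43
tcp_pos: [0.6166, 0.1701, 0.2947]
eef_rot: [176.7, 13.9, -171.9]
contact_force: [0.5, -0.2, -0.4]
gripper_width: 0.0351
t 32.43 tcp [616.6 170.1 294.7] yaw -171.9 rp [176.7  13.9] w 35.1 F [ 0.5 -0.2 -0.4] q6 -118.0
xyz now [-0.  0. -0.] after turn [-0.  0. -0.] turn 0.0
[  34.8    7.2  -12.7    3.8  -56.3 -117.9]
px [  0   0  55 196] [654.7 -92. ] 216.5 59.2 -12.3 z max 0.016 med 0.013 rgb [152 125  86]
px [283   0  76  43] [506.6 204. ] 68.0 40.1 83.6 z max 0.017 med 0.009 rgb [39 38 36]
px [386   0  68  33] [495.4 300.7] 62.2 28.5 -81.9 z max 0.076 med 0.021 rgb [154  72  58]
px [466   0  61  54] [492.2 385.5] 51.6 50.0 -81.5 z max 0.035 med 0.023 rgb [203 194 177]
px [  0  48  33 131] [ 661.7 -111.4] 144.6 10.4 4.0 z max 0.015 med 0.012 rgb [161 130  86]
px [276  55  55  33] [565.1 197.6] 58.0 20.0 82.4 z max 0.019 med 0.01 rgb [208 198 179]
px [  0 135   9  41] [ 708.3 -132.5] 50.8 7.2 -1.0 z max 0.013 med 0.01 rgb [43 38 32]
px [427 137  23  15] [623.5 375.9] 27.1 15.0 -89.4 z max 0.013 med 0.009 rgb [220 210 179]
px [106 160  39  41] [709.6  12. ] 25.4 24.3 -18.4 z max 0.056 med 0.049 rgb [119 116  95]
px [216 160  83  91] [729.4 167.4] 99.7 98.9 -36.6 z max 0.051 med 0.027 rgb [27 24 21]
px [312 187  39  57] [714.4 255.2] 41.6 32.8 -61.5 z max 0.099 med 0.064 rgb [109 102  90]
px [355 187  87  61] [712.2 333.7] 82.2 51.7 -66.4 z max 0.092 med 0.055 rgb [91 83 64]
stick 88.8 -1.3
tin -90.9 0.2
seal -93.7 2.2
rest 1055 (array([-1. , 98.2]), 60.1, 20.0, -0.9) 0.019013854114294626
```

View pics/w11.png

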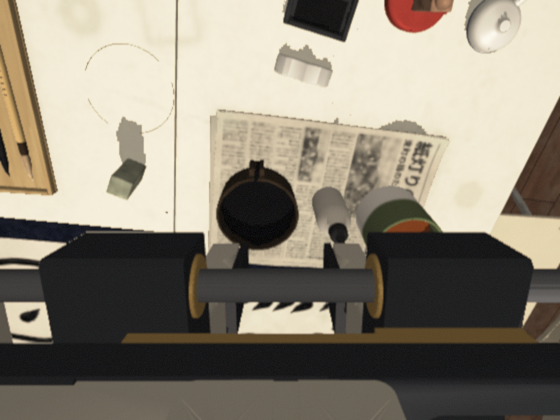

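The rest lies at (303,65), upright and crosswise, 98 mm from the stone's middle (allowed 74 to 104). The bottle at (330,210) and the grey-green seal at (127,178) are standing. One last look from above at the whole place.

```bash
python3 -c "
from h import *
f=np.load('pics/t11.npz');W=cloud(*[f[k] for k in 'pdKT']);m=(W[...,2]>.05)&(W[...,2]<.09)&(abs(W[...,0]-.48)<.06)&(abs(W[...,1]-.3)<.06)
print(rect(W[m]),W[m][:,2].max())
cv2.imwrite('pics/t11b.png',cv2.resize(f['p'][130:290,80:290,::-1],(788,600),interpolation=cv2.INTER_CUBIC))"
```

```text
(array([479.8, 299.8]), 20.6, 20.5, 3.8) 0.07745917554202908
```

View pics/t11b.png

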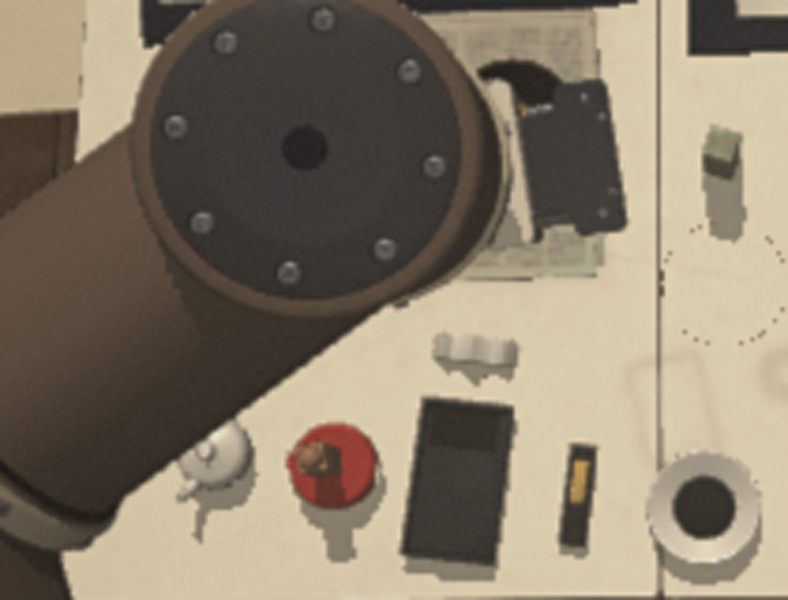

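The top crop shows tin and seal (333,465), stone (457,482), stick (577,498) and rest (475,350), all in place, so I'm handing in.

```bash
python3 -c "
from plant import r
print(r.close_job(), r.get_state()['time_s'])"
```

```text
the job is handed in; nothing more can be done
the job is handed in; nothing more can be done
```

All four pieces are set round the stone and the job is handed in, at about 33 s on the robot's clock. The hand-in gave no verdict.

My last camera checks, in the stone's frame (x to the right, y towards the well end):

| Piece | Measured | Target | Other checks |
|---|---|---|---|
| Ink stick | x +88.8, y −1.3 mm | x +90, y 0 | within 0.1° of parallel, flat |
| Paste tin | x −90.9, y +0.2 mm | x −90, y 0 | lid up, flat |
| Brown seal | 2–4 mm off the tin's middle | within 12 mm | upright on the lid, top at about 76 mm |
| Brush rest | x −1, y +98 mm | x 0, y 89 (74–104 allowed) | on its feet, about 1° from crosswise |

- **Left in place:** the grey-green seal measured the same as at the start to within a millimetre. The ink bottle was still standing and was never touched, though I did not measure its shift. The gripper was well clear of everything at the end.
- **Brush rest:** I set it farther out than asked on purpose, so the fingers would clear the stone. It stands about 29 mm beyond the far end instead of 20 mm, which leaves roughly 6 mm of margin.
- **Stick grasp:** the first closing came too high and had to be repeated.
- **Gripper tilt:** the tool's tilt grew to about 14° by the end. The pieces still settled flat on release.
- **Seal position:** the wrist camera put the seal about 3.4 mm off the tin's middle and the top camera about 1.6 mm. Both are inside the limit.

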